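# Top up the ringed treat jar and hold it at the carousel's front

### The job

Use the scoop to move at least three of the four round treats from the tray into the open jar that wears the rubber ring, then stand the scoop back upright in the tray and let go of it. Then take the carousel by its handle bar, turn it until the ringed jar is squarely at the front, over the base's tongue, and finish still holding the bar, because the turntable springs back if let go. Keep the jars standing and leave the bowl, clicker and tin where they are.

Things in the scene. Friction and masses are not known exactly. Their poses are not given: they have to be found in the camera images.
- tray: Fixed open steel trough of treats: inside 210 mm long (its x) and 76 mm wide; walls 34 mm high, 4 mm thick, floor top 4 mm above the shelf. Origin: centre of its underside. The end at its own -x (towards the robot) is a steep slope inside (65 degrees from level, leaning outwards), its foot 85 mm from the origin; the other end and sides are upright.
- scoop: White scoop, 80 g, standing in the tray's +x end, axes about as the tray's. Origin: middle of the flat underside, z up; open mouth at its -x. 62 mm wide; ramped lip at x = -44 mm, back wall at +42, foot to +56; floor 3 mm thick, walls 26 mm high. Upright bar handle behind the wall at x = +49 mm, y = 0: 14 mm thick along x, 22 mm along y, top 112 mm above the underside.
- carousel: Fixed black base of the carousel, origin at the centre of its underside on the shelf, on the turning axis. A tongue 22 mm wide sticks out from under the turntable along the base's own -x, to 172 mm from the axis: this is the carousel's front.
- front_spot (a point): The front place: point above the base's tongue, 90 mm from the turning axis along the base's -x, at the height of the turntable's top (25 mm above the shelf). It does not turn. There is no jar there at the start.
- turntable: Wooden disc on the base, 290 mm across, top 25 mm above the shelf; origin on the turning axis, z up. Starts with its axes as the base's; turns up to 1.9 rad either way; a spring (0.06 N m per rad, friction 0.01 N m) swings it back when let go. Three jars stand in 7 mm high rings, 90 mm from the axis. A handle bar stands on a post in the middle, above all jars.
- bar (a point): Centre of the turntable's handle bar, on the turning axis, 153 mm above the shelf. The bar is 56 mm long along the turntable's x, 16 mm thick along its y and 36 mm tall; free all round.
- ring_jar: The marked jar: open glass jar with a thick rubber ring just below its rim (98 mm across, 62 to 74 mm above the foot). Jar 76 mm across outside, 70 inside, 85 high, 220 g, loose. Origin: centre of its underside. Starts at one of two side places: 65 degrees from the front towards the base's +y, or 85 degrees towards its -y.
- plain_jar: The same open glass jar without a ring, in the other side place. Origin: centre of its underside.
- capped_jar: Glass jar with a metal twist cap, 76 mm across, 99 mm high, at the back of the turntable. Origin: centre of its underside.
- bowl: Yellow silicone bowl, 90 mm across, 40 mm high; a bystander. Origin: centre of its underside.
- clicker: Black plastic dog clicker, 56 x 34 x 19 mm; a bystander. Origin: centre of its underside.
- tin: Closed steel tin, 60 mm across, 70 mm high; a bystander. Origin: centre of its underside.
- treat0_center (a point): Centre of treat 1 of 4: hard round biscuit ball, 20 mm across, 10 g, on the tray floor between the scoop's mouth and the sloped end; rolls easily.
- treat1_center (a point): Centre of treat 2 of 4: hard round biscuit ball, 20 mm across, 10 g, on the tray floor between the scoop's mouth and the sloped end; rolls easily.
- treat2_center (a point): Centre of treat 3 of 4: hard round biscuit ball, 20 mm across, 10 g, on the tray floor between the scoop's mouth and the sloped end; rolls easily.
- treat3_center (a point): Centre of treat 4 of 4: hard round biscuit ball, 20 mm across, 10 g, on the tray floor between the scoop's mouth and the sloped end; rolls easily.
Not all that is in view belongs to the job. Leave any blue or green look-alike of the scoop alone.

How it is judged:
On the way, in this order (a step that is already met when the one before it is completed fails the run):
1. a treat rides in the held scoop, lifted clear of the tray (height (world z) of scoop above 0.05 m and contact force between the fingers and scoop above 0.5 N and distance between any of treat0_center, treat1_center, treat2_center, treat3_center and scoop below 0.055 m), for 0.1 s.
2. at least three treats are in the ringed jar (((horizontal distance between each of treat0_center, treat1_center, treat2_center and ring_jar below 0.036 m and z of each of treat0_center, treat1_center, treat2_center in the frame of ring_jar below 0.08 m) or (horizontal distance between each of treat0_center, treat1_center, treat3_center and ring_jar below 0.036 m and z of each of treat0_center, treat1_center, treat3_center in the frame of ring_jar below 0.08 m) or (horizontal distance between each of treat0_center, treat2_center, treat3_center and ring_jar below 0.036 m and z of each of treat0_center, treat2_center, treat3_center in the frame of ring_jar below 0.08 m) or (horizontal distance between each of treat1_center, treat2_center, treat3_center and ring_jar below 0.036 m and z of each of treat1_center, treat2_center, treat3_center in the frame of ring_jar below 0.08 m))), for 0.2 s.
3. the scoop stands in the tray, released (x of scoop in the frame of tray between -0.06 and 0.07 m and y of scoop in the frame of tray between -0.03 and 0.03 m and height (world z) of scoop below 0.045 m and angle between scoop's own z axis and vertical below 0.6 rad and contact force between the fingers and scoop below 0.1 N), for 0.2 s.
At the end, for the whole second after the job is handed in: At least three treats lie in the ringed jar; the scoop stands in the tray, let go; the three jars stand upright (within 0.2 rad); the ringed jar's axis is within 18 mm of the front place; the turntable is still (under 0.1 rad/s) and the fingers hold it with more than 1 N (all of step 3 and ((horizontal distance between each of treat0_center, treat1_center, treat2_center and ring_jar below 0.036 m and z of each of treat0_center, treat1_center, treat2_center in the frame of ring_jar below 0.08 m) or (horizontal distance between each of treat0_center, treat1_center, treat3_center and ring_jar below 0.036 m and z of each of treat0_center, treat1_center, treat3_center in the frame of ring_jar below 0.08 m) or (horizontal distance between each of treat0_center, treat2_center, treat3_center and ring_jar below 0.036 m and z of each of treat0_center, treat2_center, treat3_center in the frame of ring_jar below 0.08 m) or (horizontal distance between each of treat1_center, treat2_center, treat3_center and ring_jar below 0.036 m and z of each of treat1_center, treat2_center, treat3_center in the frame of ring_jar below 0.08 m)) and angle between each of ring_jar, plain_jar, capped_jar's own z axis and vertical below 0.2 rad and horizontal distance between ring_jar and front_spot below 0.018 m and contact force between the fingers and turntable above 1 N and angular speed of turntable below 0.1 rad/s); the arm keeps its last pose, push and grip.
It fails at once if the bowl, clicker or tin is pushed more than 30 mm (distance of any of bowl, clicker, tin from where it was at the start of the episode above 0.03 m).
It fails at once if a jar is knocked over (angle between any of ring_jar, plain_jar, capped_jar's own z axis and vertical above 0.5 rad).
It also fails if it takes over 72 s, if anything falls off the work surface, if the arm or the gripper's body presses on something with over 40 N, if the wrist force passes 120 N, or if a joint passes its speed limit or range.

### The arm

A 6-joint arm with a two-finger parallel gripper is mounted at the origin on the work surface. World frame = base frame: x ahead of the robot, y to its left, z up, the work surface at z = 0. Lengths are in m, angles in rad, forces in N, time in s.
With the tool pointing down it reaches from about 0.25 to 0.775 m from the base axis. Payload 4 kg.
Tool frame: the origin (TCP) lies on the centre line of the jaws, within the pads' length; the fingertips stand 14 mm ahead of it and the grasp point (between the pads) lies 5 mm behind it (robot.tcp_to_tips is the distance from the TCP to the fingertips, in m); z points along the fingers, y is the line along which they close (so a half turn about z gives the same grasp; the last joint's range is limited). The gripper opens to 94 mm and grips with 3 to 60 N. Pads are 16 mm wide; open, the fingers measure 119 mm over their backs; the gripper's body (75 mm by 177 mm) begins 78 mm behind the grasp point.
Start: joints at [1.15, 0.087, 1.371, -0, 1.684, -0.103], TCP at [0.172, 0.522, 0.22] pointing down, gripper open.
Joint ranges: [-3.1, 3.1], [-0.76, 2.03], [0.27, 2.55], [-1.08, 4.22], [0.17, 2.65], [-2.57, 2.57]. Speed limits (rad/s): [2.79, 2.79, 3.14, 3.14, 3.14, 3.14].

### API

Orientations are given as [roll, pitch, yaw] about the fixed x, y, z axes, in that order (R = Rz(yaw) Ry(pitch) Rx(roll)).
In Python, from bench import robot gives the robot as it stands.
- The arm moves only by the tool carry_out, never from a script. Its argument "increments" is a list of rows, each a list of 3 entries, a list of its own where there are three numbers: the closure in counts, from 0 (fully open) to 255 (shut), then the shift along the tool's x, y, z in mm, then the turn about the tool's z in degrees. In form: [[fingers, [dx, dy, dz], twist], ...]. A call has 1 to 8 rows; each row shifts and turns the commanded pose from where the row before left it, along the tool's axes as they then stand; what a row does not reach is not made up. A row lasts 1/10 s, in which the tool goes at most 50 mm and 8.59 degrees, less where a joint would pass 70% of its speed; a pose out of reach is approached as far as the arm can. A call with a gripper value outside its range is refused whole. The fingers move at their own pace and stop on an object; the grip force is fixed at half the most. Time passes only in rows, so rows that do not move let the fingers close. It gives the time, the measured TCP pose, the force, the opening and the grip force at its end, in the units of the state.
- robot.get_obs(): the state, without advancing time (a new reading comes with each control period).
- robot.snapshot(name): name is "scene" or "top" or "wrist"; returns the picture (420x560x3 uint8, blue, green, red); there is no depth.
- robot.get_calibration(name): a dict with "vfov" (degrees; the focal length in pixels is half the picture's height over the tangent of half this angle, whatever the lens; pixels are square), "cx", "cy" (the principal point, pixels), "T" (4x4, takes a point from camera to world coordinates). Camera axes: x right, y down, z forward; pixel columns grow to the right and rows downward; lengths in m; the calibration is good to about 2 mm. A picture is of the moment at which its call begins: read the wrist's pose just before it. get_calibration takes no time and is no camera call; for the wrist camera it gives the pose at the moment of the call.
- robot.close_job(): hands the job in; it is judged then, once.
The state is a dict: "time": time; "joint_positions": joint angles; "qvel": joint speeds; "joint_torque": joint torques, N m; "tool_pos": TCP position; "ee_rot": TCP orientation; "wrist_force": force on the tool from outside, world axes, zero at the start; "wrist_torque": the same for the moment, N m; "width": finger opening in m; "finger_force": force on a finger pad.
Only numpy, scipy, OpenCV 4.12 (cv2) and the standard library are available. Lean on these libraries where they do the work, as an engineer would, in place of code of your own. Each camera call takes 0.05 s, during which the arm holds its last target. There are 200 camera calls.

## Working session

There is one attempt and no reset: what is moved stays moved. The work goes in short steps, Python scripts to look and compute and a tool call to move; the robot and the scene stay as the last step left them, time stands still between calls to the robot, and variables do not carry over. Pictures are saved under pics/ and viewed, at most 10 in all, crops included, and the job is handed in when it is done.

Besides the shell and the picture viewer there is one more tool, called after "Emit:" in YAML: its name, and indented under it one key for each argument. carry_out: Moves the arm, as the interface text tells. Its arguments: {"type":"object","properties":{"increments":{"type":"array","items":{"type":"array"}}},"required":["increments"]}

```bash
mkdir -p pics; cat > h.py <<'E'
import numpy as np, cv2
from bench import robot
def ray(c,u,v):
    k=robot.get_calibration(c); f=210/np.tan(np.radians(k['vfov'])/2)
    T=np.array(k['T']); d=T[:3,:3]@np.array([(u-k['cx'])/f,(v-k['cy'])/f,1]); return T[:3,3],d
def at(c,u,v,z):
    o,d=ray(c,u,v); return (o+d*(z-o[2])/d[2]).round(4)
def px(c,p):
    k=robot.get_calibration(c); f=210/np.tan(np.radians(k['vfov'])/2)
    T=np.array(k['T']); q=T[:3,:3].T@(np.array(p)-T[:3,3]); return (q[:2]/q[2]*f+[k['cx'],k['cy']]).round(1)
E
python3 - <<'E'
from h import *
o=robot.get_obs(); print(o['tool_pos'],o['ee_rot'],o['width'])
for n in('scene','top'):
    im=robot.snapshot(n); cv2.imwrite(f'pics/{n}0.png',im); cv2.imwrite(f'pics/{n}0b.png',cv2.resize(im,(800,600),interpolation=cv2.INTER_CUBIC)); k=robot.get_calibration(n); print(n,k['vfov'],k['cx'],k['cy'],np.round(k['T'],3))
E
```

```text
[0.17163907 0.52199759 0.21834072] [-3.13945546e+00 -2.35366458e-04  2.82380657e+00] 0.09405376398789152
scene 56.181830460146436 282.97959310026175 206.51935435752193 [[-0.063  0.77  -0.635  1.141]
 [ 0.998  0.037 -0.054  0.119]
 [-0.019 -0.637 -0.771  0.752]
 [ 0.     0.     0.     1.   ]]
top 53.11659428054869 274.14839790607584 205.4867445342453 [[ 0.005 -0.977  0.213  0.418]
 [-1.    -0.006 -0.004  0.08 ]
 [ 0.005 -0.213 -0.977  0.962]
 [ 0.     0.     0.     1.   ]]
```

View pics/top0b.png

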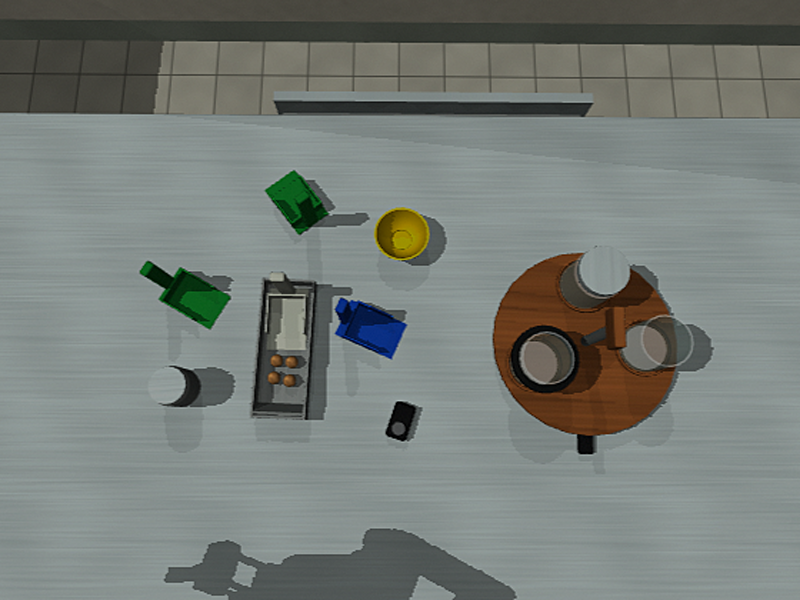

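View pics/scene0b.png

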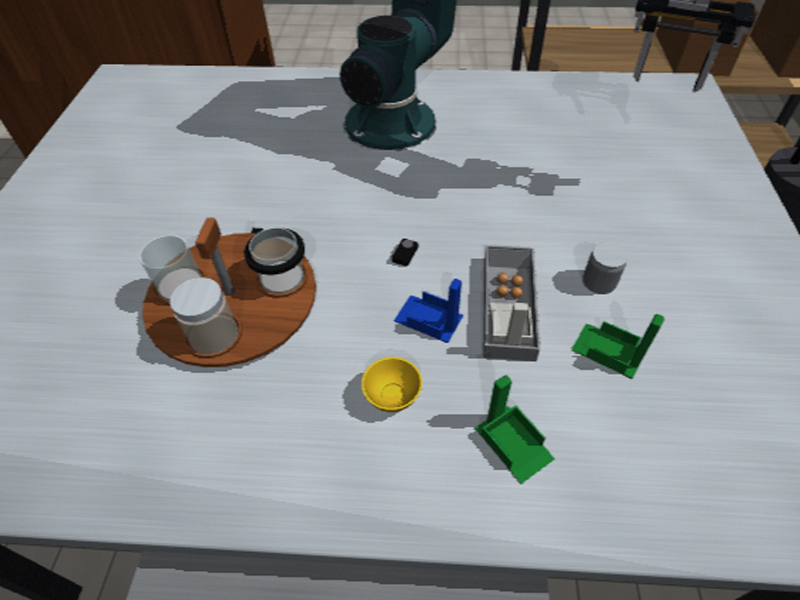

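The top view shows the tray (rim corners about (265,280), (316,283), (308,418), (251,415) in the 800x600 picture). The white scoop is at its far end with its handle top near (278,277), and four treats sit around (283,370). The ringed jar is at (545,358), on the +y side, with the tongue at (586,445) and the bar top at (615,325). The scene view agrees.

```bash
python3 - <<'E'
from h import *
im=cv2.imread('pics/top0.png')
cv2.imwrite('pics/c1.png',cv2.resize(im[185:300,165:235],None,fx=5,fy=5,interpolation=cv2.INTER_CUBIC))
cv2.imwrite('pics/c2.png',cv2.resize(im[165:325,335:495],None,fx=3.75,fy=3.75,interpolation=cv2.INTER_CUBIC))
E
```

```text
(no output)
```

View pics/c1.png

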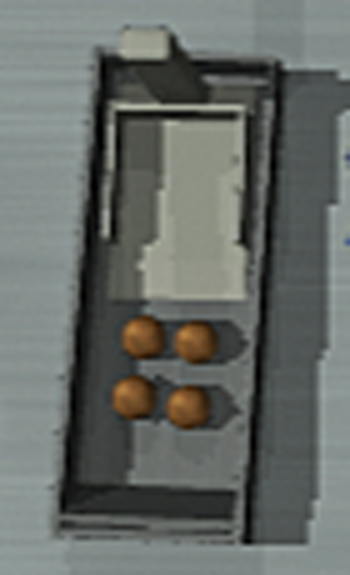

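View pics/c2.png

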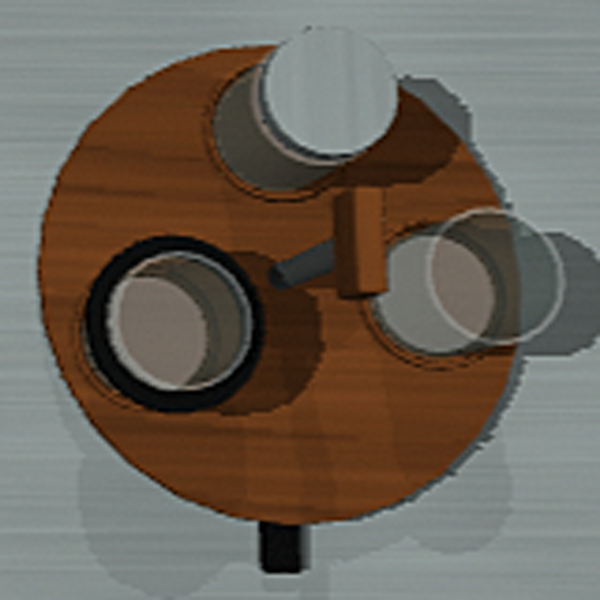

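The crops show the tray's rim corners at (98,48), (282,62), (244,543), (55,535) and the handle top at about (144,43). The disc centre is at (281,283), the ringed jar's rim at (180,322), the bar's top at (370,242) and the tongue's end at (283,572).

```bash
python3 - <<'E'
from h import *
A=lambda u,v,z:at('top',165+u/5,185+v/5,z)
B=lambda u,v,z:at('top',335+u/3.75,165+v/3.75,z)
c=[A(*p,.034) for p in[(98,48),(282,62),(244,543),(55,535)]]; print('rim',*c, 'mean',np.mean(c,0))
print('yaw', np.degrees(np.arctan2(*((c[0]+c[1]-c[2]-c[3])[1::-1]))))
print('len',np.linalg.norm(c[0]+c[1]-c[2]-c[3])/2, 'w',np.linalg.norm(c[0]+c[3]-c[2]-c[1])/2)
print('handle top',A(145,43,.116), [A(*p,.116) for p in[(118,30),(168,30),(174,56),(122,56)]])
print('lip',A(110,297,.005),A(245,300,.005))
print('treats',[A(*p,.014)[:2] for p in[(143,338),(195,342),(133,397),(188,408)]])
print('disc',B(281,283,.025),'jar',B(180,322,.11),'plain',B(496,277,.11),'cap',B(331,93,.124),'bar',B(370,242,.171),'tongue',B(283,572,.01))
E
```

```text
rim [0.6447 0.2796 0.034 ] [0.6387 0.1958 0.034 ] [0.4249 0.2056 0.034 ] [0.4279 0.2873 0.034 ] mean [0.53405  0.242075 0.034   ]
yaw -2.3272750855020146
len 0.2154777308679484 w 0.08287226616908697
handle top [0.627  0.2426 0.116 ] [array([0.6325, 0.2541, 0.116 ]), array([0.6326, 0.2333, 0.116 ]), array([0.6215, 0.2304, 0.116 ]), array([0.6214, 0.2519, 0.116 ])]
lip [0.5348 0.2745 0.005 ] [0.5338 0.2129 0.005 ]
treats [array([0.5153, 0.2569]), array([0.5136, 0.2334]), array([0.4888, 0.2602]), array([0.4841, 0.2354])]
disc [ 0.5439 -0.2295  0.025 ] jar [ 0.511  -0.1452  0.11  ] plain [ 0.5364 -0.3191  0.11  ] cap [ 0.6359 -0.2311  0.124 ] bar [ 0.5456 -0.228   0.171 ] tongue [ 0.3757 -0.2247  0.01  ]
```

Emit:
carry_out:
  increments:
    - [0,[0,0,0],8.5]
    - [0,[0,0,0],8.5]
    - [0,[0,0,0],8.5]
    - [0,[0,0,0],8.5]
    - [0,[0,0,0],8.5]
    - [0,[0,0,0],8.5]
    - [0,[0,0,0],8.5]
    - [0,[0,0,0],8.5]

```text
time: 0.9
tool_pos: [0.1717, 0.5222, 0.2188]
ee_rot: [-3.141, 0.001, 1.631]
wrist_force: [-0.1, 0.6, -0.2]
width: 0.0942
finger_force: 0.0
```

Emit:
carry_out:
  increments:
    - [0,[0,0,0],5]
    - [0,[-20,33,0],0]
    - [0,[-23,41,0],0]
    - [0,[-23,41,0],0]
    - [0,[-23,41,0],0]
    - [0,[-23,41,0],0]
    - [0,[-23,41,0],0]
    - [0,[-23,41,0],0]

```text
time: 1.7
tool_pos: [0.4487, 0.3573, 0.2189]
ee_rot: [-3.141, 0.0, 1.55]
wrist_force: [-1.0, 0.7, -0.6]
width: 0.0942
finger_force: 0.0
```

Emit:
carry_out:
  increments:
    - [0,[-23,41,0],0]
    - [0,[-23,41,0],0]
    - [0,[-23,41,0],0]
    - [0,[-15,25,0],0]
    - [0,[-5,5,0],0]
    - [0,[0,0,0],0]
    - [0,[0,0,0],0]

```text
time: 2.4
tool_pos: [0.5975, 0.2673, 0.2194]
ee_rot: [-3.141, -0.0, 1.551]
wrist_force: [-0.5, 0.1, 0.8]
width: 0.0943
finger_force: 0.0
```

```bash
python3 - <<'E'
from h import *
for p in [(.627,.2426,.116),(.534,.2437,.005),(.449,.2455,.004)]: print(px('wrist',p))
im=robot.snapshot('wrist'); cv2.imwrite('pics/w1.png',im)
E
```

```text
[317.8 237.8]
[220.1 200.3]
[140.7 200. ]
```

View pics/w1.png

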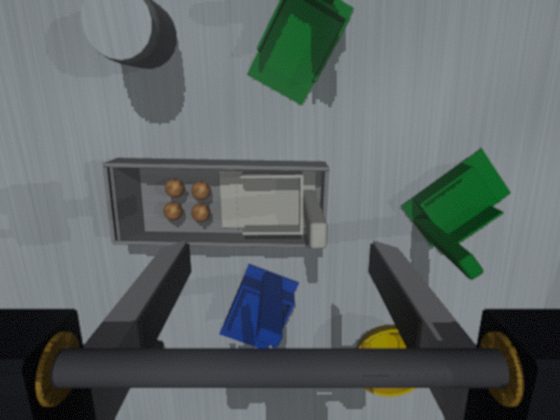

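The wrist view shows the handle top at about (318,234), the scoop lip at x=220, and treats at (175,188), (201,190), (173,212), (201,213). The tray is nearly parallel to the picture.

```bash
python3 - <<'E'
from h import *
print(at('wrist',318.5,234,.116),at('wrist',220,172,.005),at('wrist',220,227,.005))
print('rim',[at('wrist',*p,.034) for p in[(108,160),(328,163),(326,245),(108,243)]])
E
```

```text
[0.6275 0.2459 0.116 ] [0.5358 0.2745 0.005 ] [0.5318 0.2137 0.005 ]
rim [array([0.4344, 0.294 , 0.034 ]), array([0.6446, 0.2869, 0.034 ]), array([0.6439, 0.2024, 0.034 ]), array([0.4217, 0.2091, 0.034 ])]
```

Emit:
carry_out:
  increments:
    - [0,[-23,30,0],0]
    - [0,[0,0,40],0]
    - [0,[0,0,45],0]
    - [0,[0,0,40],0]
    - [0,[0,0,20],0]
    - [0,[0,0,9],0]
    - [0,[0,0,0],0]

```text
time: 3.15
tool_pos: [0.6266, 0.2437, 0.0646]
ee_rot: [-3.139, 0.0, 1.551]
wrist_force: [0.8, -0.0, 0.9]
width: 0.0941
finger_force: 0.0
```

Emit:
carry_out:
  increments:
    - [120,[0,0,0],0]
    - [200,[0,0,0],0]
    - [255,[0,0,0],0]
    - [255,[0,0,0],0]
    - [255,[0,0,0],0]
    - [255,[0,0,0],0]

```text
time: 3.75
tool_pos: [0.6282, 0.2428, 0.0656]
ee_rot: [3.141, -0.0, 1.55]
wrist_force: [-0.4, 0.5, 0.2]
width: 0.0493
finger_force: 0.0
```

Emit:
carry_out:
  increments:
    - [255,[0,0,0],0]
    - [255,[0,0,0],0]
    - [255,[0,0,0],0]
    - [255,[0,0,0],0]
    - [255,[0,0,0],0]
    - [255,[0,0,0],0]
    - [255,[0,0,0],0]
    - [255,[0,0,0],0]

```text
time: 4.55
tool_pos: [0.628, 0.2428, 0.0654]
ee_rot: [-3.141, -0.0, 1.55]
wrist_force: [0.2, 0.9, 0.2]
width: 0.0141
finger_force: 30.0
```

Emit:
carry_out:
  increments:
    - [255,[0,-35,0],0]
    - [255,[0,-43,0],0]
    - [255,[0,-4,0],0]
    - [255,[0,0,0],0]

```text
time: 4.95
tool_pos: [0.5454, 0.2447, 0.0659]
ee_rot: [3.141, -0.0, 1.551]
wrist_force: [1.5, 0.4, 0.3]
width: 0.0142
finger_force: 30.0
```

```bash
cat >> h.py <<'E'
def blobs(cam,roi=None,z=.018):
    im=robot.snapshot(cam); h=cv2.cvtColor(im,cv2.COLOR_BGR2HSV)
    m=cv2.inRange(h,(5,110,60),(20,255,255)); n,l,s,c=cv2.connectedComponentsWithStats(m)
    for i in range(1,n):
        if s[i,4]>15 and not (cam=='top' and c[i][0]>340): print(cam,c[i].round(1),s[i,4],at(cam,*c[i],z)[:2])
    return im
E
python3 - <<'E'
from h import *
o=robot.get_obs(); print(o['tool_pos'],o['ee_rot'])
im=blobs('wrist'); cv2.imwrite('pics/w2.png',im); im=blobs('top'); cv2.imwrite('pics/t2.png',cv2.resize(im[160:320,140:300],None,fx=3.5,fy=3.5,interpolation=cv2.INTER_CUBIC))
E
```

```text
[0.5454298  0.24467379 0.06587632] [ 3.14119278e+00 -1.85470004e-04  1.55052219e+00]
wrist [128.9 205.3] 799 [0.4568 0.2652]
wrist [165.4 220.5] 667 [0.4776 0.2552]
wrist [133.2 245.9] 752 [0.4559 0.239 ]
wrist [171.2 254.9] 638 [0.4788 0.2325]
wrist [240.5 368.7] 307 [0.5177 0.1465]
wrist [318.  370.2] 325 [0.5712 0.144 ]
top [188.1 279. ] 57 [0.4565 0.2656]
top [198.1 280.3] 19 [0.4538 0.2436]
```

View pics/t2.png

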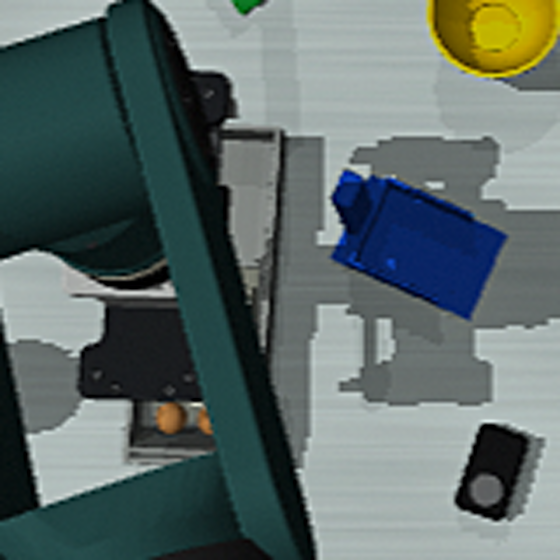

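The wrist view finds all four treats: two against the slope on the lip ramp (x≈.457) and two deeper in (x≈.478). The tool can't tilt, so I'll re-grip the handle across its y faces. That should let me lean the scoop back about its heel so the treats roll in.

Emit:
carry_out:
  increments:
    - [0,[0,0,0],0]
    - [0,[0,0,0],0]
    - [0,[0,0,0],0]
    - [0,[0,0,0],0]
    - [0,[0,0,-10],0]
    - [0,[0,0,-20],0]
    - [0,[0,0,0],-8]
    - [0,[0,0,0],-8]

```text
time: 5.85
tool_pos: [0.547, 0.2449, 0.0977]
ee_rot: [3.138, -0.0, 1.835]
wrist_force: [0.2, -0.6, 0.5]
width: 0.0744
finger_force: 0.0
```

Emit:
carry_out:
  increments:
    - [0,[0,0,0],-8]
    - [0,[0,0,0],-8]
    - [0,[0,0,0],-8]
    - [0,[0,0,0],-8]
    - [0,[0,0,0],-8]
    - [0,[0,0,0],-8]
    - [0,[0,0,0],-8]
    - [0,[0,0,0],-8]

```text
time: 6.65
tool_pos: [0.5464, 0.2447, 0.0966]
ee_rot: [3.141, 0.001, 2.952]
wrist_force: [1.0, -0.3, 0.3]
width: 0.0941
finger_force: 0.0
```

Emit:
carry_out:
  increments:
    - [0,[0,0,0],-8]
    - [0,[0,0,0],-2]
    - [0,[0,0,0],0]

```text
time: 6.95
tool_pos: [0.5464, 0.2446, 0.0964]
ee_rot: [3.141, 0.001, 3.12]
wrist_force: [0.1, -0.3, 0.7]
width: 0.094
finger_force: 0.0
```

```bash
python3 - <<'E'
from h import *
im=blobs('wrist'); cv2.imwrite('pics/w3.png',im)
print('blue',at('top',241,212,.11))
print(px('wrist',(.5454,.2447,.116)))
E
```

```text
wrist [267.2  79.5] 659 [0.455  0.2391]
wrist [308.7  80.7] 687 [0.4563 0.2649]
wrist [294.  117.8] 548 [0.4787 0.2555]
wrist [258.8 119.9] 537 [0.4795 0.2329]
wrist [ 64.5 335.6] 27 [0.6374 0.078 ]
wrist [ 57.7 339.8] 30 [0.641 0.072]
wrist [512.8 351. ] 33 [0.659  0.4231]
wrist [ 40.4 370.4] 138 [0.6688 0.053 ]
wrist [519.  375.2] 93 [0.6818 0.4315]
wrist [520.  393.4] 42 [0.6995 0.4351]
wrist [ 40.8 397.1] 47 [0.6946 0.0481]
blue [0.5899 0.1449 0.11  ]
[279.5 287. ]
```

View pics/w3.png

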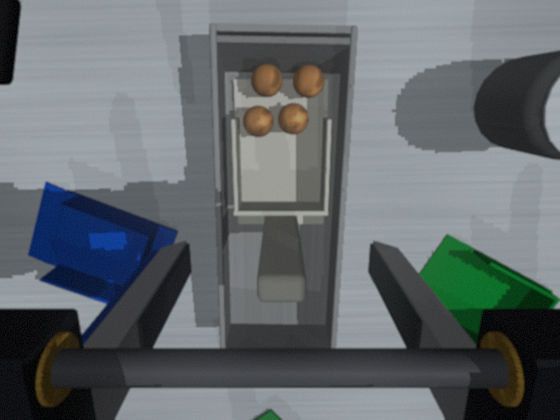

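The treats haven't moved: (267,80) and (309,81) sit on the lip, (258,120) and (294,118) are inside, and the handle is centred between the fingers. Closing now.

Emit:
carry_out:
  increments:
    - [255,[0,0,0],0]
    - [255,[0,0,0],0]
    - [255,[0,0,0],0]
    - [255,[0,0,0],0]
    - [255,[0,0,0],0]
    - [255,[0,0,0],0]
    - [255,[0,0,0],0]
    - [255,[0,0,0],0]

```text
time: 7.8
tool_pos: [0.5461, 0.2445, 0.0955]
ee_rot: [3.141, 0.0, 3.12]
wrist_force: [0.1, 0.1, 0.9]
width: 0.0337
finger_force: 0.0
```

Emit:
carry_out:
  increments:
    - [255,[0,0,0],0]
    - [255,[0,0,0],0]
    - [255,[0,0,0],0]
    - [255,[0,0,0],0]
    - [255,[0,0,2],0]
    - [255,[0,0,0],0]

```text
time: 8.4
tool_pos: [0.5462, 0.2447, 0.0953]
ee_rot: [3.141, 0.001, 3.121]
wrist_force: [-1.5, -0.3, 5.6]
width: 0.0219
finger_force: 30.0
```

Emit:
carry_out:
  increments:
    - [255,[0,0,4],0]
    - [255,[0,0,3],0]
    - [255,[-3,0,0],0]
    - [255,[-3,0,0],0]

```text
time: 8.8
tool_pos: [0.554, 0.2446, 0.0936]
ee_rot: [3.14, 0.007, 3.121]
wrist_force: [-4.5, -3.4, 19.3]
width: 0.0219
finger_force: 30.0
```

```bash
python3 - <<'E'
from h import *
print(robot.get_obs()['wrist_force'],robot.get_obs()['wrist_torque'])
im=blobs('wrist'); cv2.imwrite('pics/w4.png',im)
E
```

```text
[-4.47615231 -3.4224303  19.31670784] [-0.61830185  1.33164074 -0.02428551]
wrist [265.7  60.2] 746 [0.4526 0.2386]
wrist [310.1  61. ] 731 [0.4537 0.2655]
wrist [294.3 105.9] 555 [0.4798 0.2556]
wrist [256.9 108.5] 555 [0.4809 0.2321]
wrist [221.5 366.9] 414 [0.6757 0.1967]
wrist [337.4 372.6] 375 [0.6831 0.2873]
```

Emit:
carry_out:
  increments:
    - [255,[-3,0,0],0]
    - [255,[-3,0,0],0]
    - [255,[-3,0,0],0]
    - [255,[0,0,0],0]

```text
time: 9.25
tool_pos: [0.5628, 0.2444, 0.0921]
ee_rot: [3.14, 0.006, 3.12]
wrist_force: [-3.9, -1.9, 15.9]
width: 0.0218
finger_force: 30.0
```

```bash
python3 - <<'E'
from h import *
im=blobs('wrist'); cv2.imwrite('pics/w5.png',im)
E
```

```text
wrist [264.8  37. ] 837 [0.4481 0.2383]
wrist [311.7  37.3] 801 [0.4488 0.2661]
wrist [294.4 139.3] 567 [0.5087 0.2552]
wrist [257.  142.1] 582 [0.5099 0.2312]
wrist [221.6 366. ] 391 [0.6816 0.197 ]
wrist [337.4 372.7] 352 [0.6898 0.2869]
```

View pics/w5.png

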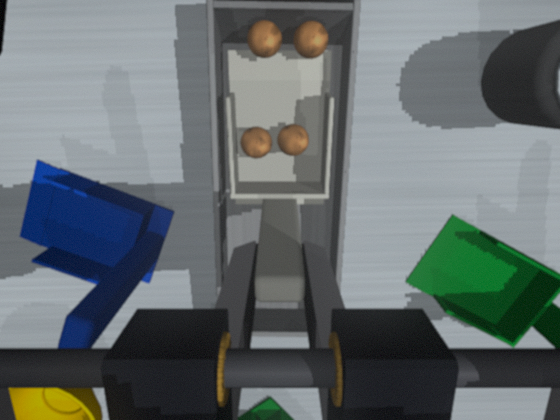

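The lean-back works. The inner treats rolled back to (257,142) and (294,139), and the front pair at (265,37) and (312,37) now ride on the raised lip against the slope. Next I'll unload the press and push the tilted lip under the front pair.

Emit:
carry_out:
  increments:
    - [255,[0,0,-5],0]
    - [255,[0,0,-4],0]
    - [255,[6,0,0],0]
    - [255,[7,0,0],0]
    - [255,[0,0,0],0]

```text
time: 9.8
tool_pos: [0.5493, 0.2444, 0.0964]
ee_rot: [3.141, 0.005, 3.12]
wrist_force: [4.8, -1.4, -0.1]
width: 0.0219
finger_force: 30.0
```

```bash
python3 - <<'E'
from h import *
im=blobs('wrist'); cv2.imwrite('pics/w6.png',im)
E
```

```text
wrist [266.1  61.4] 729 [0.4477 0.2384]
wrist [312.2  62.7] 698 [0.4491 0.2668]
wrist [257.4 172.8] 556 [0.5173 0.2303]
wrist [293.7 172.5] 529 [0.5177 0.2546]
wrist [221.5 367.6] 428 [0.6731 0.1959]
wrist [337.4 372.9] 375 [0.68   0.2874]
```

Emit:
carry_out:
  increments:
    - [255,[6,0,-15],0]
    - [255,[42,0,-22],0]
    - [255,[38,0,-20],0]
    - [255,[20,0,-10],0]
    - [255,[6,0,0],0]
    - [255,[0,0,0],0]

```text
time: 10.45
tool_pos: [0.4349, 0.2469, 0.1618]
ee_rot: [-3.141, -0.002, 3.121]
wrist_force: [-0.1, 0.1, -1.6]
width: 0.0216
finger_force: 30.0
```

```bash
python3 - <<'E'
from h import *
im=blobs('wrist'); cv2.imwrite('pics/w7.png',im)
im=blobs('wrist')
E
```

```text
wrist [306.6  10.2] 219 [0.2921 0.2701]
wrist [272.1  11. ] 189 [0.2921 0.244 ]
wrist [294.1  69.8] 176 [0.3342 0.2602]
wrist [265.6  70. ] 135 [0.3339 0.2378]
wrist [222.1 368.6] 365 [0.6134 0.1855]
wrist [338.1 377.9] 186 [0.6269 0.3014]
wrist [272.    2.4] 80 [0.2866 0.244 ]
wrist [305.8   1.7] 57 [0.2867 0.2694]
wrist [292.5  39.7] 279 [0.3127 0.2591]
wrist [263.5  41.1] 245 [0.3132 0.2368]
wrist [221.9 367.6] 356 [0.6122 0.1852]
wrist [338.1 364.2] 69 [0.6106 0.3007]
wrist [338.3 391.5] 92 [0.6436 0.3016]
```

```bash
python3 - <<'E'
from h import *
im=blobs('wrist'); im2=blobs('top'); a=cv2.imread('pics/w7.png')
cv2.imwrite('pics/m.png',cv2.resize(np.vstack([np.hstack([a,im]),np.hstack([im2,robot.snapshot('scene')])]),(800,600),interpolation=cv2.INTER_AREA))
E
```

```text
wrist [292.8  12. ] 303 [0.2937 0.2595]
wrist [262.6  13.7] 253 [0.2943 0.2367]
wrist [222.2 365.1] 349 [0.6095 0.1856]
wrist [337.9 375.5] 197 [0.6242 0.3006]
top [181.  374.4] 30 [0.2577 0.2711]
```

View pics/m.png

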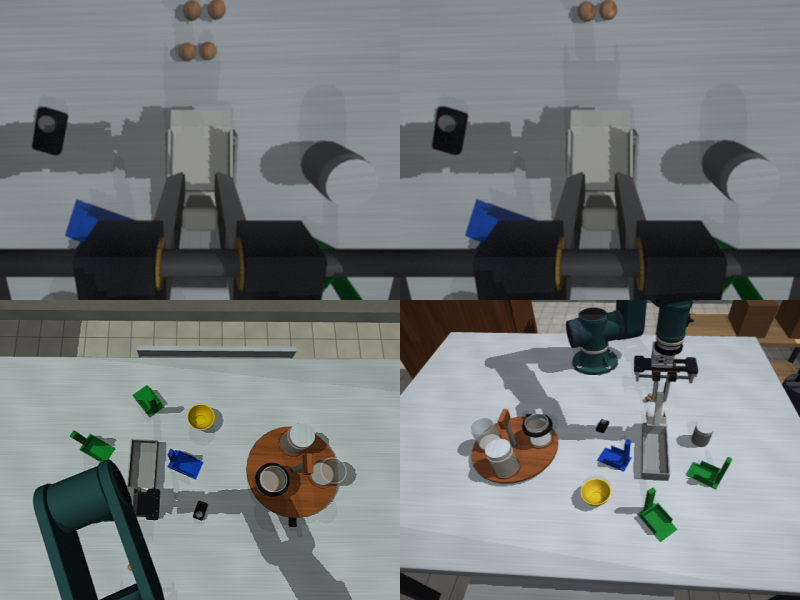

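```bash
python3 - <<'E'
from h import *
for i in range(3):
    print(robot.get_obs()['time']); blobs('top',z=.01)
s=robot.snapshot('scene'); h=cv2.cvtColor(s,cv2.COLOR_BGR2HSV); m=cv2.inRange(h,(5,110,60),(20,255,255)); n,l,st,c=cv2.connectedComponentsWithStats(m)
for i in range(1,n):
    if st[i,4]>3: print(c[i].round(1),st[i,4],at('scene',*c[i],.01)[:2])
E
```

```text
10.7
top [181.4 383.1] 56 [0.2389 0.2709]
10.75
top [181.3 386.9] 61 [0.2314 0.2708]
10.8
top [180.9 390. ] 63 [0.2253 0.2712]
[140.2  22. ] 156 [-0.4116 -0.5723]
[171.4  19. ] 1056 [-0.4407 -0.4509]
[512.9  35.2] 3054 [-0.3412  0.874 ]
[434.7  35.1] 1458 [-0.3347  0.5858]
[111.  29.] 5 [-0.3506 -0.6727]
[152.6  38.7] 36 [-0.2784 -0.4839]
[112.5  34. ] 4 [-0.3107 -0.6528]
[123.8  41.8] 4 [-0.2525 -0.5887]
[536.3  96.7] 532 [0.0485 0.8282]
[384.4  89.4] 12 [0.0258 0.3624]
[363.7  99.3] 33 [0.0818 0.2924]
[384.5 100. ] 14 [0.0829 0.3569]
[347.4 130. ] 67 [0.2332 0.2354]
[360.5 126.5] 4 [0.2156 0.2743]
[162.9 213.5] 4819 [ 0.5653 -0.2233]
```

The treats spilled: the stopping jerk swung the scoop nose-down. They are slowing to rest on the table near (0.22, 0.25). I'll stand the scoop flat on the table beside them, load them by hand into it, then carry gently.

Emit:
carry_out:
  increments:
    - [255,[25,0,0],0]
    - [255,[30,0,0],0]
    - [255,[10,0,15],0]
    - [255,[0,0,20],0]
    - [255,[0,0,15],0]
    - [255,[0,0,10],0]
    - [255,[0,0,6],0]
    - [255,[0,0,4],0]

```text
time: 11.7
tool_pos: [0.3819, 0.2504, 0.1033]
ee_rot: [3.134, 0.028, 3.119]
wrist_force: [8.0, -4.5, 28.7]
width: 0.0212
finger_force: 29.8
```

Emit:
carry_out:
  increments:
    - [255,[0,0,-4],0]
    - [255,[0,0,0],0]
    - [110,[0,0,0],0]
    - [110,[0,0,0],0]
    - [110,[0,0,0],0]
    - [110,[0,0,0],0]
    - [110,[0,0,-20],0]
    - [110,[0,0,-45],0]

```text
time: 12.5
tool_pos: [0.3679, 0.2467, 0.157]
ee_rot: [-3.136, -0.011, 3.121]
wrist_force: [0.4, -0.4, -0.3]
width: 0.0536
finger_force: 0.0
```

Emit:
carry_out:
  increments:
    - [110,[0,0,-50],0]
    - [110,[20,0,-30],0]
    - [110,[40,0,0],0]
    - [110,[10,0,0],0]
    - [110,[0,0,0],0]

```text
time: 13.0
tool_pos: [0.3001, 0.2497, 0.241]
ee_rot: [-3.142, 0.0, 3.122]
wrist_force: [0.9, 0.3, -0.5]
width: 0.0538
finger_force: 0.0
```

```bash
python3 - <<'E'
from h import *
im=blobs('wrist',z=.01); cv2.imwrite('pics/w8.png',im)
h=cv2.cvtColor(im,cv2.COLOR_BGR2HSV)
t=blobs('top',z=.01); cv2.imwrite('pics/t8.png',t)
cv2.imwrite('pics/m2.png',cv2.resize(im,(800,600),interpolation=cv2.INTER_CUBIC))
E
```

```text
wrist [272.5  84.8] 127 [0.2081 0.2442]
wrist [301.2  84.4] 122 [0.2084 0.2734]
wrist [282.7 108.9] 135 [0.2322 0.2541]
wrist [256.4 109. ] 130 [0.2318 0.2268]
wrist [146.3 365.2] 477 [0.5458 0.074 ]
wrist [417.4 369. ] 103 [0.5584 0.4206]
wrist [ 14.3 398. ] 189 [ 0.5939 -0.1062]
wrist [417.5 398.4] 24 [0.6047 0.4246]
```

View pics/m2.png

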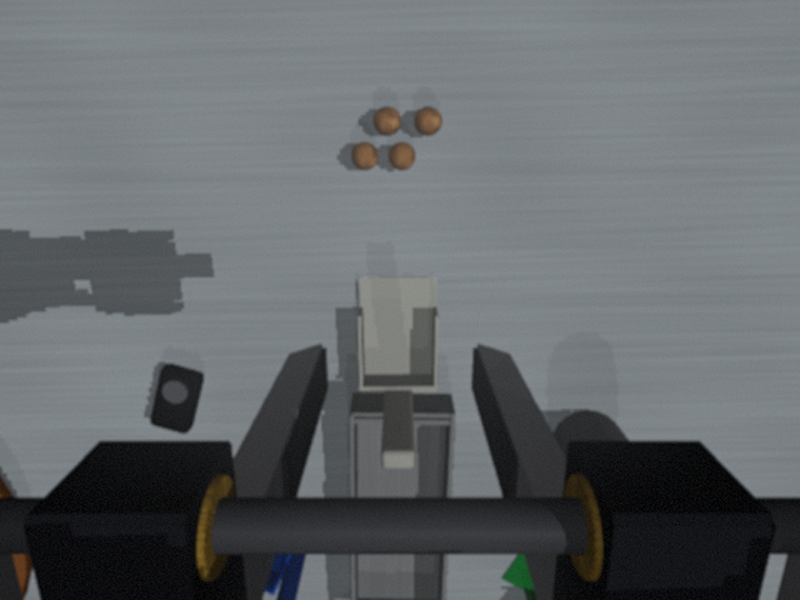

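The four treats rest at about (387,120), (428,120), (402,155), (364,155) in the enlarged picture. The scoop stands with its lip at y=278 and its handle top at (399,457), just in front of the tray.

```bash
python3 - <<'E'
from h import *
f=lambda u,v,z:at('wrist',u*.7,v*.7,z)
print('lip',f(358,278,.002),f(437,278,.002),'wallback',f(360,387,.026),f(437,387,.026),'htop',f(399,458,.112),'htopfront',f(399,447,.112),f(399,468,.112),'trayend',f(352,397,.036),f(453,397,.036))
o=robot.get_obs();print(o['tool_pos'],np.degrees(o['ee_rot'][2]))
E
```

```text
lip [0.3257 0.216  0.002 ] [0.327  0.2784 0.002 ] wallback [0.4084 0.2159 0.026 ] [0.4096 0.2767 0.026 ] htop [0.4159 0.2467 0.112 ] htopfront [0.408  0.2469 0.112 ] [0.4233 0.2466 0.112 ] trayend [0.4118 0.2103 0.036 ] [0.4134 0.2884 0.036 ]
[0.30129432 0.24954848 0.24041808] 178.80630994969172
```

Emit:
carry_out:
  increments:
    - [147,[0,0,0],8.5]
    - [147,[0,0,0],8.5]
    - [147,[0,0,0],8.5]
    - [147,[0,0,0],8.5]
    - [147,[0,0,0],8.5]
    - [147,[0,0,0],8.5]
    - [147,[0,0,0],8.5]
    - [147,[0,0,0],8.5]

```text
time: 13.9
tool_pos: [0.302, 0.2494, 0.2402]
ee_rot: [-3.139, 0.001, 1.926]
wrist_force: [0.1, 0.1, -0.4]
width: 0.0401
finger_force: 0.0
```

Emit:
carry_out:
  increments:
    - [147,[27,-40,10],0]
    - [147,[27,-39,12],0]
    - [147,[0,0,45],0]
    - [147,[0,0,45],0]
    - [147,[0,0,40],0]
    - [147,[0,0,0],0]

```text
time: 14.5
tool_pos: [0.2046, 0.2683, 0.0827]
ee_rot: [-3.127, 0.006, 1.933]
wrist_force: [-0.8, -0.3, -0.3]
width: 0.0397
finger_force: 0.0
```

```bash
cat >> h.py <<'E'
def go(x,y,z,yaw=None):
    o=robot.get_obs(); p=o['tool_pos']; a=o['ee_rot'][2]; t=0
    if yaw is not None: t=np.degrees(a)-yaw; a=np.radians(yaw)
    d=np.array([x,y])-p[:2]
    print('twist',round((t+180)%360-180,1),'dx',round(1e3*(d@[np.cos(a),np.sin(a)]),1),'dy',round(1e3*(d@[np.sin(a),-np.cos(a)]),1),'dz',round(1e3*(p[2]-z),1))
E
python3 - <<'E'
from h import *
blobs('wrist',z=.01); go(.2084,.2734,.016)
E
```

```text
wrist [287.8 217.8] 375 [0.2115 0.2729]
wrist [271.1 254.9] 435 [0.2104 0.2429]
wrist [307.6 254.5] 402 [0.2344 0.2524]
wrist [285.  284.6] 65 [0.228  0.2244]
wrist [302.6 284.8] 41 [0.24   0.2289]
wrist [293.2 292.7] 66 [0.2359 0.2204]
wrist [379.5 346. ] 46 [0.3143 0.2013]
wrist [176.2 364.5] 197 [0.1734 0.1289]
wrist [383.6 389.3] 110 [0.3346 0.1657]
wrist [175.  395.3] 22 [0.1807 0.1   ]
wrist [176.8 402. ] 20 [0.184  0.0941]
twist 0 dx 2.3 dy 2.7 dz 70.5
```

Emit:
carry_out:
  increments:
    - [147,[1,4,25],0]
    - [147,[0,0,25],0]
    - [147,[0,0,14],0]
    - [147,[0,0,6],0]
    - [147,[0,0,0],0]
    - [255,[0,0,0],0]
    - [255,[0,0,0],0]
    - [255,[0,0,0],0]

```text
time: 15.35
tool_pos: [0.2122, 0.2751, 0.0205]
ee_rot: [3.14, -0.001, 1.934]
wrist_force: [-0.8, -0.4, -0.7]
width: 0.0195
finger_force: 9.0
```

Emit:
carry_out:
  increments:
    - [255,[0,0,0],0]
    - [255,[0,0,0],0]

```text
time: 15.55
tool_pos: [0.2121, 0.2751, 0.0203]
ee_rot: [3.14, -0.001, 1.934]
wrist_force: [0.0, -0.1, 3.8]
width: 0.018
finger_force: 30.0
```

Emit:
carry_out:
  increments:
    - [255,[0,0,-10],0]
    - [255,[0,0,-25],0]
    - [255,[0,0,-25],7]
    - [255,[0,0,0],7]
    - [255,[0,0,0],7]
    - [255,[-11,40,0],0]
    - [255,[-11,40,0],0]
    - [255,[-11,40,0],0]

```text
time: 16.35
tool_pos: [0.3324, 0.2407, 0.0801]
ee_rot: [3.141, -0.001, 1.568]
wrist_force: [-0.3, 1.6, -0.5]
width: 0.0185
finger_force: 30.0
```

Emit:
carry_out:
  increments:
    - [255,[-11,38,0],0]
    - [255,[0,2,10],0]
    - [255,[0,0,20],0]
    - [255,[0,0,10],0]
    - [255,[0,0,0],0]

```text
time: 16.85
tool_pos: [0.3691, 0.2294, 0.0376]
ee_rot: [-3.137, 0.002, 1.568]
wrist_force: [-0.3, 0.4, 0.1]
width: 0.0185
finger_force: 30.0
```

```bash
python3 - <<'E'
from h import *
go(.372,.231,.037)
E
```

```text
twist 0 dx 1.6 dy 2.9 dz 0.6
```

Emit:
carry_out:
  increments:
    - [165,[0,1,0],0]
    - [165,[0,0,0],0]
    - [165,[0,0,0],0]
    - [165,[0,0,-10],0]
    - [165,[0,0,-40],0]
    - [165,[5,-40,-40],0]
    - [147,[0,-40,0],0]
    - [147,[0,0,0],0]

```text
time: 17.65
tool_pos: [0.295, 0.2351, 0.1269]
ee_rot: [3.139, -0.002, 1.57]
wrist_force: [-0.2, -0.8, -0.3]
width: 0.0396
finger_force: 0.0
```

```bash
python3 - <<'E'
from h import *
blobs('wrist',z=.013); blobs('top',z=.013)
E
```

```text
wrist [196.  181.3] 292 [0.233 0.254]
wrist [164.8 194.4] 278 [0.2081 0.2436]
wrist [377.3 212.3] 327 [0.3745 0.2284]
wrist [197.5 214.7] 294 [0.2324 0.2269]
wrist [180.1 342.9] 52 [0.2097 0.1087]
wrist [379.8 352.8] 102 [0.3861 0.0976]
wrist [175.1 383.4] 103 [0.2018 0.0656]
wrist [383.5 377.8] 29 [0.3914 0.0708]
wrist [381.9 394.9] 82 [0.3914 0.0516]
top [203.3 318.6] 52 [0.3717 0.2293]
top [201.8 387.4] 57 [0.2311 0.2268]
```

Emit:
carry_out:
  increments:
    - [147,[0,0,0],7.5]
    - [147,[0,0,0],7.5]
    - [147,[0,0,0],7.5]
    - [147,[0,0,0],7.5]
    - [147,[-7,-32,20],0]
    - [147,[-7,-31,30],0]
    - [147,[0,0,0],0]

```text
time: 18.45
tool_pos: [0.2307, 0.2519, 0.0694]
ee_rot: [-3.136, 0.011, 1.046]
wrist_force: [0.4, -1.0, -0.5]
width: 0.0399
finger_force: 0.0
```

```bash
python3 - <<'E'
from h import *
blobs('wrist',z=.01);go(.2327,.254,.015)
E
```

```text
wrist [506.1 149.2] 828 [0.379  0.2266]
wrist [278.9 226.5] 459 [0.2335 0.2529]
wrist [253.8 256.2] 441 [0.2084 0.2431]
wrist [299.1 259.9] 534 [0.2332 0.2256]
wrist [381.7 372.4] 310 [0.2416 0.1157]
wrist [178.5 345.7] 27 [0.1248 0.2102]
wrist [174.4 379.6] 57 [0.1053 0.1873]
wrist [375.7 392.2] 19 [0.2299 0.1017]
wrist [175.1 397.9] 42 [0.0961 0.1731]
twist 0 dx 0.4 dy -1.4 dz 57.0
```

Emit:
carry_out:
  increments:
    - [147,[0,-1,25],0]
    - [147,[0,0,20],0]
    - [147,[0,0,10],0]
    - [147,[0,0,4],0]
    - [255,[0,0,0],0]
    - [255,[0,0,0],0]
    - [255,[0,0,0],0]
    - [255,[0,0,0],0]

```text
time: 19.3
tool_pos: [0.2356, 0.2552, 0.0166]
ee_rot: [3.141, -0.002, 1.044]
wrist_force: [1.2, -0.3, 1.5]
width: 0.0181
finger_force: 30.0
```

Emit:
carry_out:
  increments:
    - [255,[0,0,0],0]
    - [255,[0,0,-10],0]
    - [255,[0,0,-25],-7.5]
    - [255,[0,0,-25],-7.5]
    - [255,[0,0,0],-7.5]
    - [255,[0,0,0],-7.5]
    - [255,[0,0,0],0]

```text
time: 20.0
tool_pos: [0.2348, 0.2548, 0.0764]
ee_rot: [3.141, -0.001, 1.567]
wrist_force: [0.2, -0.1, 0.0]
width: 0.0181
finger_force: 30.0
```

```bash
python3 - <<'E'
from h import *
go(.370,.264,.037)
E
```

```text
twist 0 dx 9.7 dy 135.2 dz 39.4
```

Emit:
carry_out:
  increments:
    - [255,[3,40,0],0]
    - [255,[3,45,0],0]
    - [255,[3,40,0],0]
    - [255,[0,10,12],0]
    - [255,[0,0,18],0]
    - [255,[0,0,8],0]
    - [255,[0,0,0],0]
    - [165,[0,0,0],0]

```text
time: 20.8
tool_pos: [0.3692, 0.2633, 0.0378]
ee_rot: [-3.141, -0.0, 1.567]
wrist_force: [-0.3, 0.4, 0.6]
width: 0.0235
finger_force: 0.0
```

Emit:
carry_out:
  increments:
    - [165,[0,0,0],0]
    - [165,[0,0,0],0]
    - [165,[0,0,-10],0]
    - [165,[0,0,-40],0]
    - [165,[-5,-40,-40],0]
    - [147,[0,-40,0],0]
    - [147,[0,0,0],0]

```text
time: 21.5
tool_pos: [0.2924, 0.2595, 0.1252]
ee_rot: [3.139, -0.003, 1.57]
wrist_force: [0.7, -0.2, -0.8]
width: 0.0397
finger_force: 0.0
```

```bash
python3 - <<'E'
from h import *
blobs('wrist',z=.013); blobs('top',z=.013)
go(.2320,.2268,.015,120)
E
```

```text
wrist [378.9 206.8] 329 [0.3723 0.258 ]
wrist [169.5 224.3] 228 [0.2076 0.2441]
wrist [378.2 242.2] 355 [0.374  0.2282]
wrist [202.4 244.6] 281 [0.2325 0.2267]
wrist [181.7 339. ] 30 [0.2093 0.1385]
wrist [380.4 355.9] 120 [0.3837 0.1201]
wrist [178.3 350.3] 25 [0.2054 0.127 ]
wrist [174.9 378. ] 60 [0.2001 0.0976]
wrist [382.6 391.4] 105 [0.3885 0.0818]
wrist [176.2 398.4] 57 [0.1994 0.0752]
top [203.3 318.6] 52 [0.3717 0.2293]
top [189.1 319.6] 52 [0.3694 0.2603]
top [202.2 387.5] 53 [0.231 0.226]
top [193.6 399.6] 56 [0.207  0.2432]
twist -30.1 dx 3.2 dy -70.6 dz 108.9
```

Emit:
carry_out:
  increments:
    - [147,[0,0,0],-7.5]
    - [147,[0,0,0],-7.5]
    - [147,[0,0,0],-7.5]
    - [147,[0,0,0],-7.5]
    - [147,[2,-35,20],0]
    - [147,[1,-36,30],0]
    - [147,[0,0,10],0]
    - [147,[0,0,0],0]

```text
time: 22.4
tool_pos: [0.2306, 0.2253, 0.0608]
ee_rot: [-3.138, 0.001, 2.09]
wrist_force: [0.5, -0.1, 0.2]
width: 0.0399
finger_force: 0.0
```

```bash
python3 - <<'E'
from h import *
go(.2325,.2262,.015)
E
```

```text
twist 0 dx -0.2 dy 2.1 dz 45.8
```

Emit:
carry_out:
  increments:
    - [147,[0,1,25],0]
    - [147,[0,0,15],0]
    - [147,[0,0,7],0]
    - [255,[0,0,0],0]
    - [255,[0,0,0],0]
    - [255,[0,0,0],0]
    - [255,[0,0,0],0]
    - [255,[0,0,0],0]

```text
time: 23.2
tool_pos: [0.2334, 0.2276, 0.017]
ee_rot: [3.138, -0.0, 2.091]
wrist_force: [1.2, 0.3, 2.6]
width: 0.0187
finger_force: 30.0
```

Emit:
carry_out:
  increments:
    - [255,[0,0,-10],0]
    - [255,[0,0,-25],7.5]
    - [255,[0,0,-25],7.5]
    - [255,[0,0,0],7.5]
    - [255,[0,0,0],7.5]
    - [255,[0,0,0],0]

```text
time: 23.8
tool_pos: [0.2323, 0.2269, 0.0766]
ee_rot: [3.141, -0.0, 1.568]
wrist_force: [0.4, 0.8, -0.6]
width: 0.018
finger_force: 30.0
```

```bash
python3 - <<'E'
from h import *
go(.351,.232,.035)
E
```

```text
twist 0 dx 5.5 dy 118.7 dz 41.6
```

Emit:
carry_out:
  increments:
    - [255,[2,40,0],0]
    - [255,[2,45,0],0]
    - [255,[2,30,0],0]
    - [255,[0,3,15],0]
    - [255,[0,0,15],0]
    - [255,[0,0,6],0]
    - [255,[0,0,0],0]
    - [165,[0,0,0],0]

```text
time: 24.6
tool_pos: [0.3504, 0.2326, 0.0404]
ee_rot: [3.141, -0.0, 1.568]
wrist_force: [0.0, -0.1, 0.3]
width: 0.0229
finger_force: 0.0
```

Emit:
carry_out:
  increments:
    - [165,[0,0,0],0]
    - [165,[0,0,0],0]
    - [165,[0,0,-10],0]
    - [165,[0,0,-40],0]
    - [165,[0,-40,-40],0]
    - [147,[0,-40,0],0]
    - [147,[0,0,0],0]

```text
time: 25.3
tool_pos: [0.2729, 0.2332, 0.1274]
ee_rot: [3.139, -0.003, 1.57]
wrist_force: [0.7, -0.3, 0.8]
width: 0.0396
finger_force: 0.0
```

```bash
python3 - <<'E'
from h import *
blobs('wrist',z=.013); blobs('top',z=.013)
go(.2078,.2437,.015,120)
E
```

```text
wrist [405.9 172.7] 370 [0.3723 0.2582]
wrist [193.4 191.3] 208 [0.2083 0.244 ]
wrist [378.4 204.8] 327 [0.353  0.2326]
wrist [404.4 209.9] 383 [0.3739 0.2283]
wrist [176.6 371.1] 275 [0.182  0.0768]
wrist [382.  368.4] 244 [0.3674 0.0787]
wrist [380.5 403.4] 19 [0.369  0.0397]
top [203.3 318.6] 52 [0.3717 0.2293]
top [189.1 319.6] 52 [0.3693 0.2603]
top [201.1 328.5] 51 [0.3509 0.2334]
twist -30.1 dx 43.0 dy -53.0 dz 111.2
```

Emit:
carry_out:
  increments:
    - [147,[5,-32,20],0]
    - [147,[5,-33,30],0]
    - [147,[0,0,10],0]
    - [147,[0,0,0],0]
    - [147,[0,0,0],0]

```text
time: 25.9
tool_pos: [0.2116, 0.2433, 0.066]
ee_rot: [3.14, -0.0, 1.566]
wrist_force: [0.7, 0.0, 0.5]
width: 0.0397
finger_force: 0.0
```

```bash
python3 - <<'E'
from h import *
go(.208,.2438,.015)
E
```

```text
twist 0 dx 0.4 dy -3.6 dz 51.0
```

Emit:
carry_out:
  increments:
    - [147,[0,-4,25],0]
    - [147,[0,0,18],0]
    - [147,[0,0,8],0]
    - [255,[0,0,0],0]
    - [255,[0,0,0],0]
    - [255,[0,0,0],0]
    - [255,[0,0,0],0]
    - [255,[0,0,0],0]

```text
time: 26.7
tool_pos: [0.207, 0.2435, 0.0151]
ee_rot: [3.139, -0.001, 1.567]
wrist_force: [0.4, -0.2, 2.3]
width: 0.0182
finger_force: 30.0
```

Emit:
carry_out:
  increments:
    - [255,[0,0,-10],0]
    - [255,[0,0,-25],0]
    - [255,[0,0,-25],0]
    - [255,[5,30,0],0]
    - [255,[5,45,0],0]
    - [255,[5,45,0],0]
    - [255,[0,22,0],0]
    - [255,[0,0,0],0]

```text
time: 27.5
tool_pos: [0.3504, 0.2574, 0.0748]
ee_rot: [3.141, -0.0, 1.565]
wrist_force: [-0.1, 0.2, 0.2]
width: 0.0183
finger_force: 30.0
```

```bash
python3 - <<'E'
from h import *
go(.350,.259,.039)
E
```

```text
twist 0 dx 1.6 dy -0.4 dz 35.8
```

Emit:
carry_out:
  increments:
    - [255,[1,0,18],0]
    - [255,[0,0,14],0]
    - [255,[0,0,4],0]
    - [255,[0,0,0],0]
    - [165,[0,0,0],0]
    - [165,[0,0,0],0]
    - [165,[0,0,-10],0]
    - [130,[0,0,-45],0]

```text
time: 28.3
tool_pos: [0.3448, 0.2566, 0.0901]
ee_rot: [-3.132, 0.005, 1.567]
wrist_force: [0.2, 0.4, 0.3]
width: 0.0377
finger_force: 0.0
```

Emit:
carry_out:
  increments:
    - [110,[0,0,-50],0]
    - [90,[0,0,-30],0]
    - [70,[-5,10,-10],0]
    - [70,[0,0,0],0]

```text
time: 28.7
tool_pos: [0.36, 0.2534, 0.1853]
ee_rot: [3.137, -0.002, 1.566]
wrist_force: [0.3, -0.5, -0.6]
width: 0.0677
finger_force: 0.0
```

```bash
python3 - <<'E'
from h import *
im=blobs('wrist',z=.013); blobs('top',z=.013)
h=cv2.cvtColor(im,cv2.COLOR_BGR2HSV)
# scoop: pale beige
p=px('wrist',(.416,.2467,.112)); print(p, px('wrist',(.326,.216,.002)),px('wrist',(.326,.2784,.002)))
cv2.imwrite('pics/w9.png',im)
x,y=p.astype(int)
for r in range(y-26,y+27,4): print(r,[tuple(im[r,c]) [0]for c in range(x-26,x+28,4)])
go(.416,.2467,.061,89.3)
E
```

```text
wrist [288.8 181.4] 224 [0.3677 0.2586]
wrist [266.2 182. ] 196 [0.3468 0.2581]
wrist [268.1 208.4] 188 [0.3481 0.2325]
wrist [290.9 212.5] 236 [0.3697 0.2283]
wrist [113.7 345.6] 77 [0.182  0.0812]
wrist [449.3 358.6] 146 [0.5406 0.0625]
wrist [108.6 363.3] 23 [0.1736 0.0588]
wrist [106.6 374.3] 43 [0.1695 0.0445]
wrist [451.6 392. ] 102 [0.5486 0.0185]
wrist [106.3 391.2] 66 [0.1661 0.0221]
top [189.2 319.6] 54 [0.3694 0.2601]
top [203.4 318.5] 54 [0.3719 0.2292]
top [189.3 329.4] 55 [0.3487 0.259 ]
top [201.1 328.5] 56 [0.3507 0.2333]
[365.7 230.7] [247.6 221.2] [245.6 158.2]
204 [np.uint8(53), np.uint8(62), np.uint8(76), np.uint8(81), np.uint8(80), np.uint8(79), np.uint8(84), np.uint8(60), np.uint8(95), np.uint8(100), np.uint8(98), np.uint8(101), np.uint8(100), np.uint8(103)]
208 [np.uint8(53), np.uint8(52), np.uint8(70), np.uint8(78), np.uint8(81), np.uint8(80), np.uint8(75), np.uint8(57), np.uint8(100), np.uint8(101), np.uint8(101), np.uint8(99), np.uint8(100), np.uint8(98)]
212 [np.uint8(53), np.uint8(51), np.uint8(57), np.uint8(75), np.uint8(79), np.uint8(79), np.uint8(81), n
[... 1684 characters left out ...]
), np.uint8(88), np.uint8(87), np.uint8(88), np.uint8(82)]
248 [np.uint8(83), np.uint8(76), np.uint8(34), np.uint8(74), np.uint8(82), np.uint8(79), np.uint8(82), np.uint8(79), np.uint8(80), np.uint8(87), np.uint8(85), np.uint8(87), np.uint8(89), np.uint8(85)]
252 [np.uint8(87), np.uint8(74), np.uint8(30), np.uint8(50), np.uint8(80), np.uint8(82), np.uint8(82), np.uint8(82), np.uint8(81), np.uint8(86), np.uint8(84), np.uint8(86), np.uint8(89), np.uint8(85)]
256 [np.uint8(82), np.uint8(69), np.uint8(33), np.uint8(35), np.uint8(75), np.uint8(81), np.uint8(78), np.uint8(81), np.uint8(82), np.uint8(90), np.uint8(129), np.uint8(129), np.uint8(130), np.uint8(129)]
twist 0.4 dx -5.4 dy 58.4 dz 120.6
```

All four treats sit two by two in the scoop, at (289,181), (266,182), (268,208), (291,213) in the wrist picture, and the handle top is at (362,229). Now I'll grip it fore-and-aft, which is stiff in pitch.

Emit:
carry_out:
  increments:
    - [70,[-2,28,0],0]
    - [70,[-2,27,10],0]
    - [70,[0,0,35],0]
    - [70,[0,0,40],0]
    - [70,[0,0,25],0]
    - [70,[0,0,10],0]
    - [70,[0,0,0],0]
    - [140,[0,0,0],0]

```text
time: 29.6
tool_pos: [0.4133, 0.2494, 0.0636]
ee_rot: [3.141, -0.0, 1.567]
wrist_force: [0.2, 0.2, 0.2]
width: 0.063
finger_force: 0.0
```

Emit:
carry_out:
  increments:
    - [190,[0,0,0],0]
    - [200,[0,0,0],0]
    - [205,[0,0,0],0]
    - [210,[0,0,0],0]
    - [215,[0,0,0],0]
    - [225,[0,0,0],0]
    - [255,[0,0,0],0]
    - [255,[0,0,0],0]

```text
time: 30.4
tool_pos: [0.4134, 0.2493, 0.0635]
ee_rot: [3.141, -0.0, 1.567]
wrist_force: [0.5, 0.4, 1.9]
width: 0.0139
finger_force: 30.0
```

```bash
python3 - <<'E'
from h import *
im=blobs('wrist',z=.013); o=robot.get_obs(); print(o['tool_pos'],o['ee_rot'],o['finger_force'],o['width'],o['wrist_force'])
E
```

```text
wrist [201.2 219.7] 598 [0.3656 0.2582]
wrist [165.5 221.1] 557 [0.3436 0.2573]
wrist [174.6 258.6] 612 [0.3471 0.2322]
wrist [208.  264.4] 647 [0.3681 0.2281]
wrist [240.2 368.8] 299 [0.3859 0.1483]
wrist [318.7 370.6] 303 [0.4407 0.1465]
[0.41338698 0.24930847 0.06353058] [ 3.14090788e+00 -3.13202919e-04  1.56707897e+00] 30.000223517417908 0.01392115905201093 [ 1.18268738 -0.53791601  0.70712455]
```

Emit:
carry_out:
  increments:
    - [255,[0,0,-3],0]
    - [255,[0,0,-6],0]
    - [255,[0,0,-10],0]
    - [255,[0,0,-14],0]
    - [255,[0,0,-14],0]
    - [255,[0,0,-10],0]
    - [255,[0,0,-6],0]
    - [255,[0,0,-3],0]

```text
time: 31.25
tool_pos: [0.4135, 0.2494, 0.1304]
ee_rot: [3.14, -0.001, 1.567]
wrist_force: [0.1, -1.1, -1.2]
width: 0.0137
finger_force: 30.0
```

```bash
python3 - <<'E'
from h import *
for i in range(2):
    im=blobs('wrist',z=.079)
E
```

```text
wrist [201.4 219.5] 619 [0.3657 0.2581]
wrist [165.5 220.9] 554 [0.3434 0.2573]
wrist [174.7 258.7] 607 [0.347  0.2319]
wrist [208.3 264.3] 645 [0.3681 0.2279]
wrist [240.2 368.4] 308 [0.3859 0.1481]
wrist [318.8 370.4] 321 [0.4409 0.1461]
wrist [201.1 219.6] 604 [0.3653 0.2582]
wrist [165.4 221. ] 554 [0.3433 0.2573]
wrist [174.5 258.6] 595 [0.3468 0.2322]
wrist [208.  264.4] 647 [0.3678 0.228 ]
wrist [240.2 368.4] 306 [0.3856 0.1485]
wrist [318.7 371.3] 309 [0.4406 0.1458]
```

Emit:
carry_out:
  increments:
    - [255,[-3,1,-2],0]
    - [255,[-6,2,-4],0]
    - [255,[-8,3,-7],0]
    - [255,[-11,4,-10],0]
    - [255,[-14,5,-10],0]
    - [255,[-17,6,-8],0]
    - [255,[-20,7,-6],0]
    - [255,[-22,8,-4],0]

```text
time: 32.15
tool_pos: [0.4496, 0.1467, 0.182]
ee_rot: [3.139, -0.0, 1.567]
wrist_force: [1.7, -0.9, -0.3]
width: 0.0138
finger_force: 30.0
```

Emit:
carry_out:
  increments:
    - [255,[-25,9,0],0]
    - [255,[-28,10,0],0]
    - [255,[-28,10,0],0]
    - [255,[-28,11,0],0]
    - [255,[-28,10,0],0]
    - [255,[-25,9,0],0]
    - [255,[-22,8,0],0]
    - [255,[-20,7,0],0]

```text
time: 32.95
tool_pos: [0.5223, -0.0586, 0.1812]
ee_rot: [3.14, 0.0, 1.566]
wrist_force: [-0.1, 0.7, -0.4]
width: 0.0142
finger_force: 30.0
```

Emit:
carry_out:
  increments:
    - [255,[-17,6,0],0]
    - [255,[-15,6,0],0]
    - [255,[-13,5,0],0]
    - [255,[-11,5,0],0]
    - [255,[-9,4,0],0]
    - [255,[-8,4,0],0]
    - [255,[-6,3,0],0]
    - [255,[-3,2,0],0]

```text
time: 33.75
tool_pos: [0.5569, -0.1386, 0.1802]
ee_rot: [-3.141, -0.0, 1.567]
wrist_force: [0.0, -0.4, -1.8]
width: 0.014
finger_force: 30.0
```

```bash
python3 - <<'E'
from h import *
im=blobs('wrist',z=.130);cv2.imwrite('pics/w10.png',im); o=robot.get_obs(); print(o['tool_pos'],o['ee_rot'],o['finger_force'])
t=robot.snapshot('top'); cv2.imwrite('pics/t10.png',t)
g=cv2.cvtColor(im,cv2.COLOR_BGR2GRAY)
# dark rubber ring in wrist view
m=cv2.inRange(g,0,28); m[300:]=0; n,l,s,c=cv2.connectedComponentsWithStats(m)
print([(s[i].tolist(),c[i].round(0)) for i in range(1,n) if s[i,4]>150])
print(px('wrist',(.511,-.145,.11)),px('wrist',(.473,-.145,.11)),px('wrist',(.511,-.107,.11)))
E
```

```text
wrist [324.3 194. ] 15088 [ 0.5845 -0.114 ]
wrist [161.5 220.7] 634 [ 0.4849 -0.1304]
wrist [197.2 221.2] 661 [ 0.5068 -0.1308]
wrist [153.5 286. ] 3445 [ 0.4756 -0.175 ]
wrist [169.9 257.2] 675 [ 0.488  -0.1548]
wrist [202.9 263. ] 663 [ 0.5086 -0.1589]
wrist [240.7 368.2] 303 [ 0.5299 -0.2391]
wrist [316.  336.7] 20 [ 0.5818 -0.2138]
wrist [316.6 345.2] 47 [ 0.5823 -0.2205]
wrist [318.1 355. ] 16 [ 0.5835 -0.2285]
wrist [318.7 383.4] 181 [ 0.5846 -0.2522]
wrist [279.3 401. ] 1046 [ 0.5567 -0.2674]
[ 0.55708897 -0.13885059  0.18011946] [3.14151511e+00 8.80873460e-05 1.56696993e+00] 29.99978542327881
[]
[211.4 232. ] [155.3 232.2] [208.1 177. ]
```

Emit:
carry_out:
  increments:
    - [255,[0,42,0],0]
    - [255,[0,0,0],0]
    - [255,[0,0,0],0]

```text
time: 34.15
tool_pos: [0.5987, -0.1379, 0.1794]
ee_rot: [-3.14, -0.001, 1.568]
wrist_force: [-0.2, -0.2, -1.3]
width: 0.0137
finger_force: 30.0
```

```bash
python3 - <<'E'
from h import *
im=blobs('wrist',z=.130); o=robot.get_obs(); print(o['tool_pos'])
E
```

```text
wrist [284. 189.] 11670 [ 0.6015 -0.11  ]
wrist [175.5 221.2] 602 [ 0.5348 -0.1301]
wrist [120.7 296.7] 6001 [ 0.4946 -0.1821]
wrist [189.5 263.7] 629 [ 0.5413 -0.1587]
wrist [240.2 367.8] 316 [ 0.571 -0.238]
wrist [318.5 370.4] 343 [ 0.6256 -0.2405]
wrist [271.  393.3] 341 [ 0.5922 -0.2599]
[ 0.59844602 -0.13804382  0.18026354]
```

```bash
python3 - <<'E'
from h import *
im=robot.snapshot('wrist'); cv2.imwrite('pics/w11.png',im); h=cv2.cvtColor(im,cv2.COLOR_BGR2HSV)
m=cv2.inRange(h,(5,110,60),(20,255,255))
for r in range(170,300,5): print(r,''.join('#' if v else ('o' if im[r,c].mean()<40 else '.') for c,v in zip(range(60,220,3),m[r,60:220:3])))
g=cv2.medianBlur(cv2.cvtColor(im,cv2.COLOR_BGR2GRAY),3)
print('lip px',px('wrist',(.5984-.093,-.138,.118)))
for p in[(145,221),(152,257),(175,221)]: print(p,h[p[1],p[0]])
E
```

```text
170 ....................oooooooooooo.oo..o...oooo......###
175 ..................o.oooooooo........o.ooooo.oooo....##
180 ................ooooooo..................o.ooo..o.....
185 ..............oooooo..................................
190 .............ooooo....................................
195 ............oooo......................................
200 ............ooo.......................................
205 ...........ooo........................................
210 ...........oo.........................#####...........
215 .........#ooo.......................########..........
220 .........#oo.......................##########.........
225 ........##oo....o..................#########..........
230 ........###o........................#####.............
235 .......####oo.........................####............
240 .......#####o.........................................
245 ......######oo........................................
250 ......#######o.............................####.......
255 ......########o..........................########.....
260 .ooooo#########o........................##########....
265 oooooo###########o......................######..##....
270 oooooo#############o.....................########.....
275 oooooo###############o....................######......
280 oooooo#################.o.............................
285 .......####################.oooooo.oo.................
290 .......#############################..................
295 ........############################################..
lip px [136.8 226.4]
(145, 221) [ 34  12 147]
(152, 257) [ 34  14 145]
(175, 221) [ 15 129 119]
```

```bash
python3 - <<'E'
from h import *
print(at('wrist',92,222,.099))
w=cv2.imread('pics/w11.png'); h=cv2.cvtColor(w,cv2.COLOR_BGR2HSV); m=cv2.inRange(h,(3,90,20),(22,255,255))
print('in jar wrist:'); 
for r in range(175,285,6): print(r,''.join('#' if v else '.' for v in m[r,85:150:2]))
for cam,base in(('top','pics/top0.png'),('scene','pics/scene0.png')):
    a=cv2.imread(base); b=robot.snapshot(cam); p=px(cam,(.511,-.145,.045)); x,y=p.astype(int); print(cam,p)
    for q in(a,b):
        mm=cv2.inRange(cv2.cvtColor(q,cv2.COLOR_BGR2HSV),(3,100,20),(20,255,255))
        for r in range(y-26,y+24,3): print(''.join('#' if v else '.' for v in mm[r,x-26:x+26:2]))
        print()
E
```

```text
[ 0.4664 -0.1413  0.099 ]
in jar wrist:
175 .................................
181 .................................
187 .................................
193 .................................
199 .................................
205 .................................
211 ..#..............................
217 ###..............................
223 ###..............................
229 ###..............................
235 ####.............................
241 #####............................
247 ######...........................
253 ########.........................
259 ##########.......................
265 #############....................
271 ################.................
277 #####################............
283 ###########################......
top [375.2 254.1]
##############.....#######
##########............####
########.......###......##
#######.....#.............
######....................
#####.....................
#####.....................
#####.....................
#####.....................
#####.....................
#####.....................
.####..................
[... 838 characters left out ...]
#..................###..
#####.................###.
#####.................###.
######................###.
######...............#####
#######............#######
#########.......##########
#########################.
#########################.

..........................
..........................
...........##.............
..........####............
..........####............
..........................
.....................#....
....................###...
.....................###..
......................###.
......................###.
......................###.
#....................#####
#######............#######
#########.......##########
#########################.
#########################.
```

```bash
python3 - <<'E'
from h import *
for p in[(.535,-.130,.131),(.541,-.159,.131),(.5,-.13,.035),(.5,-.158,.035),(.511,-.145,.025)]: print(p,px('scene',p),px('top',p))
a=cv2.imread('pics/scene0.png'); b=robot.snapshot('scene'); 
d=cv2.absdiff(a,b).sum(2)
for r in range(160,215,3): print(r,''.join('%4d'%v for v in d[r,170:224:3]))
print()
for r in range(160,215,3): print(r,' '.join('%02x%02x%02x'%tuple(v[::-1]) for v in b[r,176:218:4]))
E
```

```text
(0.535, -0.13, 0.131) [193.7 170.6] [377.5 237.7]
(0.541, -0.159, 0.131) [180.3 172.1] [391.8 234.8]
(0.5, -0.13, 0.035) [204.1 188. ] [367.5 259.5]
(0.5, -0.158, 0.035) [193.  187.6] [380.2 259.5]
(0.511, -0.145, 0.025) [198.  193.8] [373. 255.]
160  491 298  18  72 148  35  27  11  17  18  21  25  35  33   9  32  32  31
163  279  65 125  62  64  17  10  13  15   9  12  17   3  33  30  22  35  32
166   98 117  87  20  57 331 319 280 204 190 293 407  12   2  33  29  29  30
169   84 154  13  96  70 184 179  68  79 255 215 193  27  10  32  37  37  32
172   87 208  61  24 195 104 110  73  53  77 110 141  24   4  10  29  29  35
175   93 210  11  31  95  30  26 163 117 210  83  66  17   5   2  29  32  32
178  277 228  12  43  23 248  31 211 102 245  12  18   8   5  14  33  26  34
181  157 188 200  34  58 181 212 227  24 170  53  17   7   2  12  30  31  34
184  186 244 204 223  53 161 264 126 100 137 191   5   7   9  22  20  35  31
187  124 113 236 216 222 279 212 210 214 284  38   3  79  25  13  24  29  29
190  118 115 112 178 248 333 248 239 248 296  25  33  32  29  20  12  21  31
193  2
[... 1449 characters left out ...]
c58 5b5b57 62615f 848585 aaaaac a8a8ab 625246 844e2d
193 6c6d69 585a56 636360 72736e 767873 949591 a7a7a7 a9aaab a9a9ab 5f5347 8a512d
196 7f807a 585955 5b5d5a c5c6bf cecfc9 b9bbb4 a5a6a7 a8a9aa a8a9ac 6e4f3c 86502d
199 4d2e1a 47291a 7c7877 9a9a9b 959494 989899 a5a6a7 a7a8a8 6e6d68 6a4528 844d2c
202 4e2d1b 502f1d 4a3223 7b7774 9d9c9e a2a2a3 a5a5a6 6c665f 663b22 864f2d 854d2c
205 5a331e 5b331d 492a16 845132 645141 685647 955833 57331e 8f5430 905531 8c5230
208 5a351f 5c351f 9a5a34 995a34 6d3f26 804b2c 915530 925731 915630 905531 90532f
211 53311c 8f5431 8c522f 8d522f 8e5531 8e532f 925631 925530 955833 965933 985a33
214 784628 925531 945833 8a502d 8f5531 8e5430 8f5430 935731 915530 915531 8e542f
```

Emit:
carry_out:
  increments:
    - [255,[0,-3,0],0]
    - [255,[0,-6,0],0]
    - [255,[0,-9,0],0]
    - [255,[0,-11,0],0]
    - [255,[0,-10,0],0]
    - [255,[0,-8,0],0]
    - [255,[0,-5,0],0]
    - [255,[0,-2,0],0]

```text
time: 35.2
tool_pos: [0.5441, -0.1383, 0.1805]
ee_rot: [3.141, 0.0, 1.567]
wrist_force: [0.4, 0.4, -1.1]
width: 0.0137
finger_force: 30.0
```

```bash
python3 - <<'E'
from h import *
im=blobs('wrist',z=.130); o=robot.get_obs(); print(o['tool_pos'])
E
```

```text
wrist [336.2 197.7] 16178 [ 0.5789 -0.1158]
wrist [180.1 221.4] 582 [ 0.4834 -0.1305]
wrist [168.5 294. ] 2045 [ 0.4718 -0.1805]
wrist [196.7 263.7] 593 [ 0.4917 -0.159 ]
wrist [240.3 367.9] 320 [ 0.5167 -0.2385]
wrist [318.4 371.7] 333 [ 0.5713 -0.242 ]
wrist [279.4 400.5] 1046 [ 0.5439 -0.2667]
[ 0.54421212 -0.13829345  0.18045575]
```

Emit:
carry_out:
  increments:
    - [255,[0,50,0],0]
    - [255,[0,0,0],0]
    - [255,[0,0,0],0]
    - [255,[0,-3,0],0]
    - [255,[0,-6,0],0]
    - [255,[0,-7,0],0]
    - [255,[0,-6,0],0]
    - [255,[0,-3,0],0]

```text
time: 36.05
tool_pos: [0.5687, -0.1384, 0.1811]
ee_rot: [3.14, 0.0, 1.567]
wrist_force: [0.5, -0.2, -0.1]
width: 0.0136
finger_force: 30.0
```

```bash
python3 - <<'E'
from h import *
im=blobs('wrist',z=.130); o=robot.get_obs(); print(o['tool_pos'])
E
```

```text
wrist [313.5 191.8] 13871 [ 0.5896 -0.1123]
wrist [143.  281.4] 4936 [ 0.4803 -0.1716]
wrist [240.6 368.8] 284 [ 0.5412 -0.2399]
wrist [316.6 343.2] 37 [ 0.5939 -0.2192]
wrist [318.7 384.5] 178 [ 0.5962 -0.2535]
wrist [274.8 399.3] 812 [ 0.565  -0.2663]
[ 0.56860743 -0.13839208  0.18097945]
```

Emit:
carry_out:
  increments:
    - [255,[0,5,-15],0]
    - [255,[20,5,-10],0]
    - [255,[40,2,0],0]
    - [255,[45,2,0],0]
    - [255,[45,2,0],0]
    - [255,[45,2,0],0]
    - [255,[45,2,0],0]
    - [255,[45,2,0],0]

```text
time: 36.9
tool_pos: [0.5925, 0.1483, 0.2055]
ee_rot: [3.141, -0.0, 1.567]
wrist_force: [0.7, -0.5, 0.0]
width: 0.0138
finger_force: 30.0
```

Emit:
carry_out:
  increments:
    - [255,[45,0,0],1]
    - [255,[35,0,0],0]
    - [255,[18,0,0],0]
    - [255,[0,0,0],0]
    - [255,[0,0,0],0]

```text
time: 37.4
tool_pos: [0.5941, 0.2434, 0.2052]
ee_rot: [-3.142, 0.001, 1.549]
wrist_force: [1.1, 1.0, -0.2]
width: 0.0139
finger_force: 30.0
```

```bash
python3 - <<'E'
from h import *
go(.590,.2443,.0675,88.8)
a=cv2.imread('pics/scene0.png'); b=robot.snapshot('scene'); cv2.imwrite('pics/s12.png',b)
t0=cv2.imread('pics/top0.png'); t=robot.snapshot('top'); cv2.imwrite('pics/t12.png',t)
for nm,p,q,(x,y) in(('scene',a,b,(196,182)),('top',t0,t,(379,248))):
    d=cv2.absdiff(p,q).sum(2); print(nm)
    for r in range(y-26,y+28,3): print(r,''.join(' .:*#'[min(4,v//40)] for v in d[r,x-32:x+32:1]))
E
```

```text
twist -0.0 dx 0.8 dy -4.1 dz 137.7
scene
156 ##############################... ....... ........... ..........
159 ############*:*****#####*:::..      .####*#. ............  .....
162 ###########*                              : ....  . ........  ..
165 ::::::..:..:.                                  ......... .......
168 :::::::::.                                       .. ............
171 :::::::..                                         ... .. .......
174 ::::::..                                          ............ .
177 ::::::.                                       .   ............. 
180 :::::::.                                        .: .............
183 ::.                            :..             .:::  ...........
186                                           .:.    .::   .........
189                                            ...    .:    ........
192                                  ...   . ... ..   .:    ........
195                    ..   ..    .  ... . .. ...    .:::    ... ...
198                      . .  ... . ... ... .. .   .:...:      .. ..
201                     
[... 728 characters left out ...]
     .....
246 ::..            .*#*********************:.:::::::::..::   ......
249 .::.      .     .*#***********************.:.:::::::.::    .....
252  :::.    ..     .********************####**:::::::::.::.   .....
255 *.::.  . ..      :##*****#:#####*.**#:::::: ::::::::.::    .....
258 ** :::.   ..        . #.. ###**:::*#:**:::...:::::::::    ......
261 *#*.:::..  ..       . ..:###*:::*.:* ###*:.::::::::*:    .......
264 ####:.:.    ...        ...##**#*********:.:.:.::*:      ........
267 #**##*.:.    . ..          .*####****:.:::*#*.        ..........
270 ##***#*:           ..                             ..............
273 ########*:                                   ................. .
```

```bash
python3 - <<'E'
from h import *
t=cv2.imread('pics/t12.png'); t0=cv2.imread('pics/top0.png')
for nm,q in(('before',t0),('now',t)):
    h=cv2.cvtColor(q,cv2.COLOR_BGR2HSV); print(nm,'saturation, then value')
    for r in range(234,272,3): print(r,' '.join('%3d'%v for v in h[r,360:404:3,1]),'|',' '.join('%3d'%v for v in h[r,360:404:3,2]))
# stray treats on table / tray anywhere
for cam,q in(('top',t),('scene',cv2.imread('pics/s12.png'))):
    m=cv2.inRange(cv2.cvtColor(q,cv2.COLOR_BGR2HSV),(5,110,50),(20,255,255)); n,l,s,c=cv2.connectedComponentsWithStats(m)
    print(cam,[(c[i].round(0).tolist(),int(s[i,4])) for i in range(1,n) if 15<s[i,4]<200])
print(px('scene',(.515,-.143,.04)))
E
```

```text
before saturation, then value
234 191 192  85  17  85  58 126 119 108  53   5 191 137 200 185 | 111 110  15  15  15 149  71  75  73  29 102   4  13  60  58
237 191  85  23  66  88  99  92  52  69  63  62  29   0  39 189 | 120  12  11  96  64  72  75  54  63  65  66  52  12  13  58
240  64  34  25  31  43  41  41  51  53  73  63  69  28   0 184 |   8  15  41 130 119 119 125  65  63  70  69  74  64   0  47
243  91  32   9  42  44  44  44  41  44  47  55  63  44  15 255 |  14   8 137 115 115 117 117 117 110  60  69  69  64  84   4
246  51  10  15  39  43  38  38  36  35  42  38  42  54  31   0 |  15  49 135 112 113 113 113 113 115  98  60  67  71  57   0
249  16   0  24  38  38  40  42  40  40  41  55  59  51  26  23 |  16  38 130 113 114 116 114 114 115 118  65  73  70  50  11
252  51  12  17  42  42  44  44  42  44  44  64  46  56  24  21 |  15  42 138 115 116 116 116 116 116 117  64  67  73  53  36
255  21  21  13  46  39  42  42  42  40  40  52  43  56  28   0 |  12  12 134 116 118 115 115 114 116 116  88  60  73  54   0
258  77  59  12  33  42  44  42  45  42  44  67  43  53  16 25
[... 1774 characters left out ...]
42  56  45  21 106 |  33  14  23 168  60  93 104 159  59 108  98 104  97  85  12
264  93  85  23  49  20  39  35  35  39  49  44  68  14  21 166 |  93   3  11  21 167 165 169 162 168  99  82  97 124  12  60
267 188  89  96  36   0  12   8  25  33  41  34   0  21 100 186 |  68  89   8  14   0 166 213 173 115 124 196   0  12  23  92
270 188 185 191 255  43  21  51 255 128  77  23  20 100 187 194 |  91  66  96   6  12  12   5   1   4  10  11  13  23 105 101
top [([381.0, 258.0], 115), ([380.0, 317.0], 58)]
scene [([368.0, 32.0], 22), ([40.0, 68.0], 68), ([28.0, 76.0], 101), ([23.0, 85.0], 189), ([362.0, 127.0], 16), ([390.0, 136.0], 16), ([364.0, 141.0], 18), ([204.0, 159.0], 18)]
[197.4 191. ]
```

```bash
python3 - <<'E'
from h import *
t=cv2.imread('pics/t12.png');h=cv2.cvtColor(t,cv2.COLOR_BGR2HSV)
for r in range(248,268): print(r,' '.join('%3d'%(v if s>100 else 0) for v,s in zip(h[r,364:396,2],h[r,364:396,1])))
print('stray',at('top',380,317,.01), at('scene',204,159,.01))
print('px dia', np.linalg.norm(px('top',(.515,-.133,.035))-px('top',(.515,-.153,.035))))
b=blobs('top',z=.01)
E
```

```text
248   0   0   0   0   0   0   0   0   0   0   0   0   0   0   0   0   0   0   0   0   0   0   0   0   0   0   0   0   0   0   0   0
249   0   0   0   0   0   0   0   0   0   0   0   0   0   0   0   0   0   0   0   0   0   0   0   0   0   0   0   0   0   0   0   0
250   0   0   0   0   0   0   0   0   0   0   0   0   0   0   0   0   0   0   0   0   0   0   0   0   0   0   0   0   0   0   0   0
251   0   0   0   0   0   0   0   0   0   0   0   0   0   0   0   0   0   0   0   0   0   0   0   0   0   0   0   0   0   0   0   0
252   0   0   0   0   0   0   0   0   0   0   0   0   0   0   0   0   0   0   0   0   0   0   0   0   0   0   0   0   0   0   0   0
253   0   0   0   0   0   0   0   0   0   0   0   0   0   0   0   0   0   0   0   0   0   0  86   0   0   0   0   0   0   0   0   0
254   0   0   0   0   0   0   0   0   0   0   0   0   0  60   0   0   0   0   0  99 123 121 121 116  98   0   0   0   0   0   0   0
255   0   0   0   0   0   0   0   0   0   0  46  38  48  60  63  75   0   0   0  71 136 150 157 156 140  99   0   0   0   0   0   0
256   0   0   0   0   0   0   0   0   0  41 
[... 908 characters left out ...]
  0   0   0   0   0   0   0   0   0   0   0   0   0   0   0   0   0   0   0   0   0   0   0   0   0   0
264   0   0   0   0   8   0   0   0   0   0   0   0   0   0   0   0   0   0   0   0   0   0   0   0   0   0   0   0   0   0   0   0
265   7   0   0   0   0   0   0   0   0   0   0   0   0   0   0   0   0   0   0   0   0   0   0   0   0   0   0   0   0   0   0   0
266   1   0   0   0   0   0   0   0   0   0   0   0   0   0   0   0   0   0   0   0   0   0   0   0   0   0   0   0   0   0   0   0
267   0   0   0   0   0   0   0   0   0   3   0   0   0   0   0   0   0   0   0   0   0   0   0   0   0   0   0   0   0   0   0   0
stray [ 0.3765 -0.1577  0.01  ] [ 0.3715 -0.1595  0.01  ]
px dia 9.0
```

```bash
python3 - <<'E'
from h import *
k=robot.get_calibration('wrist'); T=np.array(k['T']); o=robot.get_obs(); p=o['tool_pos']
off=T[:3,3]-p; print('cam off',off.round(3),'axis',T[:3,2].round(3))
f=210/np.tan(np.radians(k['vfov'])/2)
for y in(-.20,-.215,-.23):
    tool=np.array([.53,y,.29]); c=tool+off
    for q in[(.513,-.143,.03),(.513,-.108,.11),(.513,-.178,.11),(.478,-.143,.11),tool+[-.05,.031,-.04]]:
        v=T[:3,:3].T@(np.array(q)-c); print(y,np.round(v[:2]/v[2]*f+[k['cx'],k['cy']],0),end=' ')
    print()
go(.53,-.215,.29,88.8)
E
```

```text
cam off [0.002 0.082 0.165] axis [-0.006 -0.28  -0.96 ]
-0.2 [263. 119.] -0.2 [257.  84.] -0.2 [260. 162.] -0.2 [221. 125.] -0.2 [190. 190.] 
-0.215 [262. 105.] -0.215 [257.  66.] -0.215 [260. 146.] -0.215 [219. 109.] -0.215 [190. 190.] 
-0.23 [262.  91.] -0.23 [256.  48.] -0.23 [259. 130.] -0.23 [218.  91.] -0.23 [190. 190.] 
twist -0.1 dx -458.8 dy -54.8 dz -84.5
```

Emit:
carry_out:
  increments:
    - [255,[-20,-5,-25],0]
    - [255,[-45,-5,-15],0]
    - [255,[-45,-5,-15],0]
    - [255,[-45,-5,-15],0]
    - [255,[-45,-5,-15],0]
    - [255,[-48,-5,0],0]
    - [255,[-48,-5,0],0]
    - [255,[-48,-5,0],0]

```text
time: 38.35
tool_pos: [0.5456, -0.1017, 0.291]
ee_rot: [3.14, 0.001, 1.548]
wrist_force: [-0.1, -0.6, -1.4]
width: 0.0138
finger_force: 30.0
```

Emit:
carry_out:
  increments:
    - [255,[-45,-5,0],0]
    - [255,[-40,-5,0],0]
    - [255,[-25,-5,0],0]
    - [255,[-5,0,0],0]
    - [255,[0,0,0],0]
    - [255,[0,0,0],0]

```text
time: 38.95
tool_pos: [0.5293, -0.2127, 0.2905]
ee_rot: [3.141, -0.001, 1.55]
wrist_force: [0.7, 1.3, -0.4]
width: 0.0138
finger_force: 30.0
```

```bash
python3 - <<'E'
from h import *
o=robot.get_obs(); print(o['tool_pos'],o['finger_force'])
im=robot.snapshot('wrist'); cv2.imwrite('pics/w13.png',im); h=cv2.cvtColor(im,cv2.COLOR_BGR2HSV)
c=px('wrist',(.513,-.143,.035)); print(c)
x,y=c.astype(int)
for r in range(max(0,y-50),y+50,3): print(r,''.join('#' if (s>110 and v>60) else ('+' if s>110 else ('o' if v<40 else '.')) for s,v in zip(h[r,x-56:x+56:2,1],h[r,x-56:x+56:2,2])))
E
```

```text
[ 0.52925341 -0.21266137  0.29048374] 30.000034868717194
[262.7 108.3]
58 ..............................##########################
61 ....................................####################
64 .......................................#################
67 .........................................###############
70 ...........................................#############
73 .............................................###########
76 ..............................................##########
79 ...............................................#########
82 ................................................########
85 .................................................#######
88 ...#..............................................######
91 .##................................................#####
94 ###..............#####........................o....#####
97 ##..............##.#.##.............................####
100 ##..............###..#..............................####
103 ##..................................................####
106 #...............................................o.o..###
109 #.
[... 330 characters left out ...]
........................o####
127 ###oo.................######...................o.o..####
130 ###..o................#######..................o...#####
133 ####...o.............########.................o.o.######
136 #####.oo..............#######................o....######
139 #####..o.o.............#####................oooo.#######
142 #######.ooo................................ooooo########
145 ########.oooo.............................o..o.#########
148 #########...ooo.........................ooooo+##########
151 ##########....ooo....................oooooo.############
154 ############+o.ooooo..............oooooo.o.#############
157 ###############.ooooooooooooooooooooooo.+###############
```

```bash
python3 - <<'E'
from h import *
im=cv2.imread('pics/w13.png'); h=cv2.cvtColor(im,cv2.COLOR_BGR2HSV)
for r in range(84,142,2): print(r,' '.join('%3d'%v for v in h[r,232:276:2,1]))
for p in[(244,99),(252,115),(256,133)]: print(at('wrist',*p,.038))
print('ring far/near edges y', at('wrist',262,160,.099), 'left',at('wrist',210,115,.099),'right',at('wrist',314,112,.099))
go(.590,.2443,.0675,88.8)
E
```

```text
84  36  60  40  41  65  56  26  26  27  24  27  28  27  28  33  29  28  31  25  29  27  30
86  52  34  34  47  65  44  26  34  32  27  25  30  29  30  27  29  29  29  30  26  30  29
88  41  46  54  59  75  85  72  66  47  32  27  27  32  32  26  26  29  27  28  29  27  29
90  39  44  59  87 116 108 103 101 100  65  30  27  30  26  27  31  31  29  33  29  33  28
92  51  57  85 100 101 107 106 116 117 106  46  30  31  26  29  30  31  28  31  27  25  24
94  59  74  84 108 118 115 116 112 115 109  78  33  32  29  27  27  31  25  27  25  29  30
96  66  54  80 107 127 118 115 106 112 109  98  32  24  30  28  31  31  27  29  31  27  31
98  56  37  63 106 104 114 104 111 106 105  89  35  27  30  30  34  31  27  31  31  25  31
100  54  30  47 111 121 112 101 104 117 109  58  30  26  26  28  29  31  27  29  33  27  29
102  57  29  28  57 108 110 103 113 108  90  37  31  30  29  32  29  32  26  27  27  31  27
104  41  28  26  31  46  76  95  95  77  43  38  29  30  32  31  31  27  31  31  31  31  35
106  38  32  28  28  31  31  38  43  55  74  63  67  50  32  31  28  29  33  30  27  27  29
108 
[... 1084 characters left out ...]
 33  33  29  31
132  42  34  37  37  31  30  28  39 130 134 137 138 137 134 134 127  58  31  35  33  34  31
134  46  45  38  38  39  31  28  38 124 136 131 140 134 136 133 142  58  35  32  33  29  33
136  47  42  36  38  41  34  38  30  88 138 135 129 137 139 142 137  43  32  30  29  32  27
138  41  44  44  32  29  35  42  37  66 120 133 134 134 136 121  75  35  36  31  31  31  29
140   9  42  50  33  38  37  39  36  43  68 107 123 124 108  66  38  31  30  31  31  32  28
[ 0.4932 -0.1327  0.038 ]
[ 0.5012 -0.1498  0.038 ]
[ 0.5048 -0.1694  0.038 ]
ring far/near edges y [ 0.5135 -0.1898  0.099 ] left [ 0.4661 -0.1462  0.099 ] right [ 0.5637 -0.1455  0.099 ]
twist 0.0 dx 457.7 dy 51.0 dz 223.0
```

Exactly three treats lie in the ringed jar, at about (244,98), (252,115) and (256,133) in the wrist picture. The fourth is on the table. Returning the scoop to the tray.

Emit:
carry_out:
  increments:
    - [255,[25,3,0],0]
    - [255,[45,5,0],0]
    - [255,[48,5,0],0]
    - [255,[48,5,0],0]
    - [255,[48,5,0],0]
    - [255,[48,5,0],0]
    - [255,[48,5,0],0]
    - [255,[45,5,15],0]

```text
time: 39.8
tool_pos: [0.575, 0.145, 0.2781]
ee_rot: [3.136, -0.001, 1.553]
wrist_force: [0.9, -0.3, 0.2]
width: 0.0139
finger_force: 30.0
```

Emit:
carry_out:
  increments:
    - [255,[45,5,15],0]
    - [255,[35,5,20],0]
    - [255,[20,3,20],0]
    - [255,[3,0,20],0]
    - [255,[0,0,20],0]
    - [255,[0,0,0],0]

```text
time: 40.4
tool_pos: [0.5873, 0.245, 0.1763]
ee_rot: [-3.134, 0.002, 1.553]
wrist_force: [0.2, -0.4, -1.1]
width: 0.0139
finger_force: 30.0
```

```bash
python3 - <<'E'
from h import *
go(.590,.2443,.0675,88.8)
E
```

```text
twist 0.2 dx -0.6 dy 2.8 dz 108.8
```

Emit:
carry_out:
  increments:
    - [255,[-1,0,40],0]
    - [255,[0,0,40],0]
    - [255,[0,0,15],0]
    - [255,[0,0,6],0]
    - [255,[0,0,4],0]
    - [255,[0,0,2],0]
    - [255,[0,0,0],0]

```text
time: 41.1
tool_pos: [0.591, 0.243, 0.0752]
ee_rot: [3.139, -0.001, 1.55]
wrist_force: [-0.8, 0.1, -0.1]
width: 0.0137
finger_force: 30.0
```

Emit:
carry_out:
  increments:
    - [255,[0,0,4],0]
    - [255,[0,0,3],0]
    - [255,[0,0,1],0]
    - [255,[0,0,0],0]

```text
time: 41.5
tool_pos: [0.5906, 0.2429, 0.0677]
ee_rot: [3.139, -0.001, 1.55]
wrist_force: [-0.1, 0.3, 5.8]
width: 0.0142
finger_force: 30.0
```

Emit:
carry_out:
  increments:
    - [60,[0,0,-1],0]
    - [60,[0,0,0],0]
    - [60,[0,0,0],0]
    - [60,[0,0,0],0]
    - [60,[0,0,-10],0]
    - [60,[0,0,-40],0]
    - [60,[0,0,-50],0]
    - [60,[0,0,-50],0]

```text
time: 42.3
tool_pos: [0.5894, 0.2425, 0.218]
ee_rot: [-3.141, 0.0, 1.55]
wrist_force: [0.8, -0.4, 0.7]
width: 0.0714
finger_force: 0.0
```

Emit:
carry_out:
  increments:
    - [60,[-30,0,-20],0]
    - [60,[-48,0,0],0]
    - [60,[-48,-4,0],0]
    - [60,[-48,-5,0],0]
    - [60,[-48,-5,0],0]
    - [60,[-48,-5,0],0]
    - [60,[-48,-5,0],0]
    - [60,[-48,-5,0],0]

```text
time: 43.1
tool_pos: [0.5527, -0.1245, 0.2373]
ee_rot: [3.14, 0.0, 1.55]
wrist_force: [0.9, 0.1, 0.4]
width: 0.0719
finger_force: 0.0
```

Emit:
carry_out:
  increments:
    - [60,[-48,-5,0],0]
    - [60,[-30,0,0],0]
    - [60,[0,0,0],8.5]
    - [60,[0,0,0],8.5]
    - [60,[0,0,0],8.5]
    - [60,[0,0,0],8.5]
    - [60,[0,0,0],8.5]
    - [60,[0,0,0],8.5]

```text
time: 43.9
tool_pos: [0.5466, -0.2006, 0.2371]
ee_rot: [3.141, -0.0, 0.653]
wrist_force: [-0.2, -0.5, 0.4]
width: 0.0722
finger_force: 0.0
```

```bash
python3 - <<'E'
from h import *
o=robot.get_obs(); print(o['tool_pos'],np.degrees(o['ee_rot']),o['width'])
im=robot.snapshot('wrist'); cv2.imwrite('pics/w14.png',im)
t=robot.snapshot('top'); cv2.imwrite('pics/t14.png',t)
g=cv2.cvtColor(cv2.imread('pics/top0.png'),cv2.COLOR_BGR2GRAY)
# tongue: dark rows beyond the disc edge, top view at the start
for r in range(303,320): 
    c=np.where(g[r,395:430]<45)[0]; print(r,c.min()+395 if len(c) else None,c.max()+395 if len(c) else None)
# disc outline fit
h=cv2.cvtColor(cv2.imread('pics/top0.png'),cv2.COLOR_BGR2HSV); m=cv2.inRange(h,(5,110,30),(20,255,255)); m[:,:340]=0
n,l,s,c=cv2.connectedComponentsWithStats(m); i=1+np.argmax(s[1:,4]); ys,xs=np.where(l==i)
pts=[]
for a in range(345,480,3):
    q=ys[xs==a]
    if len(q): pts+= [at('top',a,q.max()+.5,.025)[:2]] 
for b in range(190,300,3):
    q=xs[ys==b]
    if len(q): pts+=[at('top',q.min()-.5,b,.025)[:2]]
P=np.array(pts)
from scipy.optimize import least_squares
r=least_squares(lambda v:np.hypot(*(P-v).T)-.145,[.544,-.229],loss='soft_l1',f_scale=.001); print(r.x,np.median(abs(r.fun)))
E
```

```text
[ 0.54660503 -0.20059374  0.23707296] [ 1.79959036e+02 -2.72799065e-02  3.74367536e+01] 0.07220799185270287
303 None None
304 404 409
305 404 414
306 404 414
307 404 414
308 404 414
309 404 414
310 404 414
311 404 414
312 404 414
313 404 415
314 404 414
315 405 415
316 405 415
317 406 414
318 None None
319 None None
[ 0.5489635  -0.22854562] 0.000654659679391309
```

Emit:
carry_out:
  increments:
    - [100,[0,0,0],8]
    - [100,[0,0,0],8]
    - [100,[0,0,0],8]
    - [100,[0,0,0],8]
    - [100,[0,0,0],8]
    - [100,[0,0,0],0]
    - [100,[0,0,0],0]

```text
time: 44.7
tool_pos: [0.5466, -0.2005, 0.2366]
ee_rot: [3.142, -0.0, -0.034]
wrist_force: [1.0, -0.7, -0.2]
width: 0.057
finger_force: 0.0
```

```bash
python3 - <<'E'
from h import *
go(.547,-.2285,.150,-2.5)
im=robot.snapshot('wrist'); cv2.imwrite('pics/w15.png',im)
h=cv2.cvtColor(im,cv2.COLOR_BGR2HSV)
for x in(.519,.575):
  for y in(-.2365,-.2205): print(px('wrist',(x,y,.171)))
c=px('wrist',(.547,-.2285,.171)).astype(int); print(c)
for r in range(c[1]-60,c[1]+60,6): print(r,' '.join('%3d'%v for v in h[r,c[0]-48:c[0]+52:4,2]))
E
```

```text
twist 0.6 dx 1.6 dy 27.9 dz 86.6
[333.7 261.9]
[310.2 262.6]
[334.2 181.4]
[309.1 182.3]
[321 223]
163  94  94  88  82 100 105 118 123 123 123 123 122 121 123 122 123 119 125 125 120 127 103 103 104 121
169  96  95  92  87  87  89  87  87  74  95 106  87  85  86  88  87  84  86  85  89  72  87 103 130 141
175  93  93  87  84  84  86  90  68  66  77  63  66  65  65  71  85  89  90  84  88  71  97 110 141 141
181  98  93  96  88  87  89  88  74  73  86 104 110 109 109 110  92 117 115 126 119  91 113 133 143 143
187  86  89  88  79  81  85  80  82  75  86 133 138 143 143 141 100 119 120 124 114 113 106 136 140 143
193  85  84  86  76  77  80  77  78  79  89 132 141 140 142 141  95 120 117 118 115 131  93 123 139 140
199  85  86  86  81  78  76  78  79  78  91 136 138 145 142 140  97 121 119 119 121 114  86 100 139 141
205  90  88  88  87  88  83  81  82  81  55  91 100  96  99  96  96 129 127 128 135 129 127  87 105 140
211  86  88  89  89  86  87  81  82  83  54  84  94  94  99  97  96 124 126 131 133 131 124 122  81  98
217  91  92  90  92  96  93  93  92  87  56  86  93  99  97  97 1
[... 378 characters left out ...]
  96  96  96  98 135 140 140 143 129 129 118 111 132 137 138 136 129 127 126
247  70  86  87  87  90  97 119 134 133  97 135 136 139 138 123 114  41  72  74  75  71  90 118 127 126
253 123 123 126 131 131 130 127 132 130 106 135 138 139 138 124 107  39  53  72  74  73  74  75 122 122
259 107 107 109 110 113 113 114 117 118 113 111 111 115 116 113 103  38  39  71  72  73  72  73  74 119
265 116 117 117 124 123 125 124 125 124 122 119 120 118 115 125 102  38  37  47  72  72  75  73  72  77
271 122 120 118 128 127 126 125 128 124 124 120 116 118 117 125  97  40  38  38  63  72  75  73  71  76
277 124 124 124 134 133 134 134 135 133 135 128 126 127 127 133 134  36  39  33  42  73  74  73  73  74
```

Emit:
carry_out:
  increments:
    - [100,[3,28,0],0.5]
    - [100,[0,0,30],0]
    - [100,[0,0,35],0]
    - [100,[0,0,20],0]
    - [100,[0,0,2],0]
    - [100,[0,0,0],0]
    - [180,[0,0,0],0]
    - [255,[0,0,0],0]

```text
time: 45.55
tool_pos: [0.5496, -0.2291, 0.1515]
ee_rot: [3.14, -0.004, -0.047]
wrist_force: [0.2, 0.6, 0.8]
width: 0.0446
finger_force: 0.0
```

Emit:
carry_out:
  increments:
    - [255,[0,0,0],0]
    - [255,[0,0,0],0]
    - [255,[0,0,0],0]
    - [255,[0,0,0],0]
    - [255,[0,0,0],0]

```text
time: 46.05
tool_pos: [0.5486, -0.2285, 0.1495]
ee_rot: [-3.141, -0.0, -0.047]
wrist_force: [0.1, 0.4, 0.4]
width: 0.0156
finger_force: 29.9
```

Emit:
carry_out:
  increments:
    - [255,[0,0,0],-1.5]
    - [255,[0,0,0],-3]
    - [255,[0,0,0],-4]
    - [255,[0,0,0],-4]
    - [255,[0,0,0],-4]
    - [255,[0,0,0],-4]
    - [255,[0,0,0],-4]
    - [255,[0,0,0],-4]

```text
time: 46.85
tool_pos: [0.5485, -0.228, 0.1495]
ee_rot: [-3.141, -0.001, 0.454]
wrist_force: [-0.9, 2.5, 0.8]
width: 0.0158
finger_force: 30.0
```

Emit:
carry_out:
  increments:
    - [255,[0,0,0],-4]
    - [255,[0,0,0],-4]
    - [255,[0,0,0],-4]
    - [255,[0,0,0],-4]
    - [255,[0,0,0],-4]
    - [255,[0,0,0],-4]
    - [255,[0,0,0],-3.5]
    - [255,[0,0,0],-3]

```text
time: 47.65
tool_pos: [0.5482, -0.2278, 0.1494]
ee_rot: [-3.14, -0.001, 0.986]
wrist_force: [-1.6, 3.4, 2.5]
width: 0.0156
finger_force: 30.0
```

Emit:
carry_out:
  increments:
    - [255,[0,0,0],-2.5]
    - [255,[0,0,0],-2]
    - [255,[0,0,0],-1.5]
    - [255,[0,0,0],-1]
    - [255,[0,0,0],0]
    - [255,[0,0,0],0]
    - [255,[0,0,0],0]

```text
time: 48.35
tool_pos: [0.5482, -0.2277, 0.1495]
ee_rot: [-3.14, -0.001, 1.106]
wrist_force: [-2.8, 5.0, 3.7]
width: 0.0159
finger_force: 30.0
```

```bash
python3 - <<'E'
from h import *
o=robot.get_obs(); print(o['tool_pos'],np.degrees(o['ee_rot'][2]),o['finger_force'],o['wrist_torque'])
t=robot.snapshot('top'); cv2.imwrite('pics/t16.png',t); h=cv2.cvtColor(t,cv2.COLOR_BGR2HSV)
p=px('top',(.459,-.226,.110)); x,y=p.astype(int); print(p)
for r in range(y-30,y+42,3): print(r,''.join('o' if v<32 else('#' if s>100 else '.') for s,v in zip(h[r,x-40:x+40,1],h[r,x-40:x+40,2])))
print(px('top',(.459,-.226,.099)),px('top',(.508,-.226,.099)),px('top',(.41,-.226,.099)),px('top',(.459,-.177,.099)),px('top',(.459,-.275,.099)),'tongue',px('top',(.377,-.2233,.01)))
E
```

```text
[ 0.54818184 -0.22772492  0.14947686] 63.34866591458988 29.95095028745709 [ 0.54430602  0.44832202 -0.10364335]
[424.5 277. ]
247 ####################################oooooooooooooooooooooooooooooooooooooooooooo
250 ##############################.....ooooooooooooooooooooooooooooooooooooooooooooo
253 ############################......ooooooo...oooooooooooooooooooooooooooooooooooo
256 ##########################ooooo...oooooooooooooooooooooooooooooooooooooooooooo##
259 #####################oooooooooooo.....ooooooo...ooooooooooooooooooooooooooooo###
262 ###################oooooooo.................oooo.ooooooooooooooooooooooooooo####
265 #################ooooooo..........................oooooooooooooooooooooooo######
268 ##############.oooooo...........o######.........ooooooooooooooooooooooooo#######
271 ############...ooooo...........o########.......ooooooooooooooooooooooooo########
274 ###########...oooooo............#######.......oooooooooooooooooooooooo##########
277 ###########...oooooo.........o######........ooooooooooooooooooooooooo###########
280 ###########....ooooo........o######
[... 456 characters left out ...]
###########oo#
298 .#########################oooooooooooooooooooooooooooooo###################ooo##
301 .........########################ooooooooooooooooooooo###################ooo####
304 ....................oooo###########...oooooooooooo##################oooooooo####
307 .....................oooooooooo........ooooooo###############ooooooooooooooooooo
310 .....................oooooooooo...........oooo###############ooooooooooooooooooo
313 .....................oooooooooo................oooo######ooooo#####ooooooooooooo
316 #....................oooooooooo.................ooooooo#####################oooo
[422.6 277.2] [420.9 253.1] [424.3 302. ] [398.5 277.1] [446.7 277.4] tongue [409.8 316.9]
```

```bash
python3 -c "
from bench import robot
print(robot.close_job())"
```

```text
the job is handed in; nothing more can be done
None
```

I handed the job in at about 48 s; no pass or fail came back. Three treats are in the ringed jar, the scoop is let go in the tray, and the jar is within a few mm of the front place with the bar still held. All four treats spilled on the first lift, so I put them back into the scoop with the gripper; one missed the jar and is on the table.

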